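# Open the bench screw press and load its nest plate

## Task

Get the bench press ready for the next washer bearing: first wind its ram right up to the top stop with the handwheel (anticlockwise seen from above; the wheel climbs as it turns). Then draw the loading plate out from under the low shelf and set it over the two pins on the press bed, flush, with its brass ring under the ram and its red grip to the front; lower it on, do not let it fall. Let go of everything and leave the can, the bottle and the wrench where they are.

Things in the scene. Friction and masses are not known exactly. Their poses are not given: they have to be found in the camera images.
- press: Green C-frame bench screw press, fixed. Origin on the bench on the vertical screw axis, z up, front (loading side) facing its -x. Foot: x -100 to +115 mm, 120 mm wide. Column behind: x +62 to +114, 70 mm wide. Overhung arm with round screw boss (radius 27 mm) from 112 to 162 mm above the bench; brass nut to 168 mm.
- bed (a point): Point on the press bed's flat steel top, on the screw axis, 40 mm above the bench; axes as the press. Bed: x -95 to +110 mm, 104 mm wide. Two upright bullet-nosed pins stand on it at (x, y) = (-36, +17) and (-72, -17) mm from here: diameter 10 mm, 14 mm tall, straight for 9 mm, then tapering to 4.4 mm.
- wheel_hub (a point): Top of the hub of the dark steel three-spoke handwheel, on the screw axis (axes as the press). Rim radius 44 mm. Wheel, screw and ram rise together 16 mm a turn when turned anticlockwise seen from above. Takes 2.5 to 4 N at the crank; stays where left. It starts 1.3 to 2 turns below its rigid top stop.
- ram_face (a point): Centre of the underside of the ram, a steel disc of radius 18 mm on the screw axis above the bed. At the start it is too low for the plate to pass between it and the pins; at the top stop there is room for the plate to slide in level above the pins, with about 20 mm to spare.
- crank_grip (a point): Middle (half-way up) of the black upright crank handle on the handwheel rim, 38 mm from the screw axis: 21 mm diameter, 48 mm tall. It spins freely on its own pin, so it can be held without turning the hand. Rim and hub tops lie 28 and 27 mm below this point; nothing above it.
- plate_ring (a point): Loading plate, loose, about 0.24 kg, aluminium 170 x 60 x 8 mm: centre, half-way up, of its brass ring (outer 44, bore 30, 14 mm tall, on the plate's top). 15 mm above the plate's underside, 35 mm from its ring end, mid-width. Plate axes: z up, +x from ring to grip. It starts flat on the bench, grip end under the shelf, ring end sticking out in front.
- plate_grip (a point): Centre of the plate's red upright grip, 40 mm long along the plate, 14 wide, 30 tall; 23 mm above the plate's underside, 110 mm along +x from the ring's centre; axes as the plate. Through holes of 11.6 mm at (x, y) = (+36, -17), (+72, +17) mm from the ring's centre: they fit the pins when the ring is on the screw axis and plate +x lies along press -x.
- shelf: Low grey steel riser shelf, fixed, open underneath at front and back; origin on the bench under its middle, front faces its -x. 100 mm deep (x), 250 mm wide (y), board from 54 to 58 mm above the bench on end walls 4 mm thick; small stock boxes on it up to 89 mm above the bench, at least 40 mm behind its front edge.
- can_mid (a point): Green drink can, upright, loose: diameter 66 mm, 116 mm tall; its middle. Leave it alone.
- cleaner_mid (a point): Yellow cleaner bottle, upright, loose: diameter 64 mm, 190 mm tall; its middle. Leave it alone.
- wrench: Steel spanner, 170 mm long, lying flat on the bench, loose; origin at the middle of its underside, its length along x. Leave it alone.

How it is judged:
By the outcome, as a careful person would: the job done as asked, in the order asked, and still so for the second after the job is handed in, with the robot touching nothing.
It also fails if it takes over 72 s, if anything falls off the work surface, if the arm or the gripper's body presses on something with over 40 N, if the wrist force passes 120 N, or if a joint passes its speed limit or range.

## Robot

A 6-joint arm with a two-finger parallel gripper is mounted at the origin on the work surface. World frame = base frame: x ahead of the robot, y to its left, z up, the work surface at z = 0. Lengths are in m, angles in rad, forces in N, time in s.
With the tool pointing down it reaches from about 0.25 to 0.85 m from the base axis. Payload 12.5 kg.
Tool frame: the origin (TCP) lies at the very end of the fingers, on their centre line; the grasp point (between the pads) lies 19 mm behind it; z points along the fingers, y is the direction in which the jaws open and shut (so a half turn about z gives the same grasp; the last joint's range is limited). The gripper opens to 93 mm and grips with 3 to 60 N. Pads are 15 mm wide; open, the fingers measure 128 mm over their backs; the gripper's body (75 mm by 188 mm) begins 65 mm behind the grasp point.
Start: joints at [1.162, 0.351, 1.652, -0, 1.139, -0.085], TCP at [0.175, 0.521, 0.219] pointing down, gripper open.
Joint ranges: [-2.75, 2.75], [-0.79, 2.1], [0.01, 2.65], [-1.57, 4.71], [0.07, 3.14], [-2.87, 2.87]. Speed limits (rad/s): [2.22, 2.22, 2.79, 3.14, 3.14, 3.14].

## Interface

Orientations are given as a unit quaternion [x, y, z, w].
In Python, from cell import bot gives the robot as it stands.
- The arm moves only by the tool step_arm, never from a script. Its argument "increments" is a list of rows, each a list of 3 entries, a list of its own where there are three numbers: the shift along the tool's x, y, z in m, then the turn, a rotation vector about the tool's x, y, z in rad, then the finger opening in m, from 0 to 0.093. In form: [[[dx, dy, dz], [ax, ay, az], hand], ...]. A call has 1 to 20 rows; each row shifts and turns the pose as measured when the row begins, along the tool's axes as they then stand; what a row does not reach is not made up. A row lasts 1/8 s, in which the tool goes at most 62.5 mm and 10.7 degrees, less where a joint would pass 70% of its speed; a pose out of reach is approached as far as the arm can. A call is refused whole if a number of a shift passes 0.0625 or a number of a turn 0.188, either way. A call with a gripper value outside its range is refused whole. The fingers move at their own pace and stop on an object; the grip force is fixed at half the most. Time passes only in rows, so rows that do not move let the fingers close. It gives the time, the measured TCP pose, the force and the opening at its end, in the units of the state.
- bot.get_obs(): the state, without advancing time (a new reading comes with each control period).
- bot.grab_frame(name): name is "scene" or "top"; returns a dict with "img" (384x512x3 uint8, red, green, blue), "range_z" (384x512 float32, m along the optical axis (not along the pixel's ray), 0 where there is no reading), "fovy" (degrees; the focal length in pixels is half the picture's height over the tangent of half this angle, whatever the lens; pixels are square), "cx", "cy" (the principal point, pixels), "dist_coeffs" ([k1, k2, p1, p2, k3] as OpenCV has them; the pictures are not rectified), "R" (3x3) and "t" (3): a world point X has camera coordinates R X + t. Camera axes: x right, y down, z forward; pixel columns grow to the right and rows downward; lengths in m; the calibration is good to about 2 mm. A picture is of the moment at which its call begins.
- bot.finish_job(): hands the job in, once; it reports no verdict.
The state is a dict: "time_s": time; "joints": joint angles; "dq": joint speeds; "joint_efforts": joint torques, N m; "tool_pos": TCP position; "tcp_rot": TCP orientation; "contact_force": force on the tool from outside, world axes, zero at the start; "moment": the same for the moment, N m; "width": finger opening in m.
Only numpy, scipy, OpenCV 4.12 (cv2) and the standard library are available. Lean on these libraries where they do the work, as an engineer would, in place of code of your own. Each camera call takes 0.05 s, during which the arm holds its last target.

## Working session

There is one attempt and no reset: what is moved stays moved. The work goes in short steps, Python scripts to look and compute and a tool call to move; the robot and the scene stay as the last step left them, time stands still between calls to the robot, and variables do not carry over. Pictures are saved under pics/ and viewed, and the job is handed in when it is done.

Besides the shell and the picture viewer there is one more tool, called after "Request:" by a JSON object that holds its "api" and its "payload", one argument or row to a line. step_arm: Moves the arm, as the interface text tells. Its arguments: {"type":"object","properties":{"increments":{"type":"array"}},"required":["increments"]}

```bash
ls; mkdir -p pics; python3 - <<'E'
from cell import bot
import cv2,pickle
print(bot.get_obs())
for n in("scene","top"):
    f=bot.grab_frame(n); pickle.dump(f,open(n+"0.pkl","wb"))
    cv2.imwrite(f"pics/{n}0.png",cv2.cvtColor(f["img"],cv2.COLOR_RGB2BGR))
    print(n,f["fovy"],f["cx"],f["cy"],f["dist_coeffs"],f["R"],f["t"],-f["R"].T@f["t"])
E
```

```text
pics
{'time_s': 0.0, 'joints': array([ 1.16238989e+00,  3.51170559e-01,  1.65240250e+00,  2.04199917e-05,
        1.13906085e+00, -8.46204797e-02]), 'dq': array([-5.07635561e-04,  5.66958261e-04,  1.67228688e-03,  8.15220929e-05,
       -1.39416885e-03, -1.30496581e-04]), 'joint_efforts': array([-5.11094513e-04, -4.97315526e+01, -2.85250318e+01,  6.99381670e-02,
        2.57521000e-02, -1.19666647e-04]), 'tool_pos': array([0.17484061, 0.52113146, 0.2181456 ]), 'tcp_rot': array([ 1.61190920e-01,  9.86923105e-01, -5.02625409e-04, -1.36036224e-04]), 'contact_force': array([ 0.2612331 , -0.62944878, -0.37126895]), 'moment': array([ 0.00141196, -0.00755401, -0.01157482]), 'width': 0.09303738213451017}
scene 45.28077658269032 258.7410993091817 193.3441026572128 [0.00381536 0.         0.         0.         0.        ] [[ 0.15891987  0.98728123 -0.00449932]
 [ 0.85778397 -0.14032856 -0.49448413]
 [-0.48882628  0.07472391 -0.86917501]] [-0.05706918 -0.44772428  1.58460359] [ 1.16771602 -0.12489294  1.15564852]
top 47.23130383690083 252.42775604503709 192.34655910154183 [-0.14549925  0.          0.          0.          0.        ] [[ 0.01706829 -0.99963643  0.02087282]
 [-0.98910963 -0.01993342 -0.14582453]
 [ 0.14618758 -0.01815653 -0.98909025]] [-0.05276445  0.61262147  1.25863093] [ 0.42285418 -0.01768125  1.33533617]
```

View pics/scene0.png

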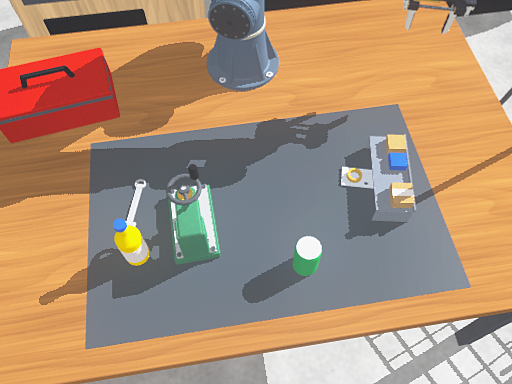

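View pics/top0.png

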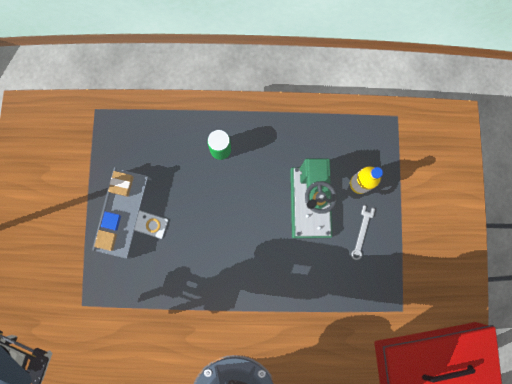

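The scene view shows the press at (195,220), the plate's ring at (354,176) under the shelf at (392,178), the can at (308,255), the bottle at (132,243) and the wrench at (136,200). In the top view the press is at (315,195), the ring at (153,225) and the wrench at (363,232). I'll enlarge these areas and measure.

```bash
cat > h.py <<'E'
import cv2,numpy as np,pickle
from scipy.spatial.transform import Rotation as Rot
def K(f):
    F=192/np.tan(np.radians(f["fovy"])/2); return np.array([[F,0,f["cx"]],[0,F,f["cy"]],[0,0,1.]])
def norm(f,uv):
    return cv2.undistortPoints(np.array(uv,float).reshape(-1,1,2),K(f),np.array(f["dist_coeffs"],float)).reshape(-1,2)
def onplane(f,uv,z):
    n=norm(f,uv); d=np.c_[n,np.ones(len(n))]@f["R"]; o=-f["R"].T@f["t"]
    return o+d*((z-o[2])/d[:,2])[:,None]
def cloud(f):
    v,u=np.mgrid[0:384,0:512]; n=norm(f,np.c_[u.ravel(),v.ravel()]); z=f["range_z"].ravel().astype(float)
    P=(np.c_[n,np.ones(len(n))]*z[:,None]-f["t"])@f["R"]; P[z==0]=np.nan
    return P.reshape(384,512,3)
def proj(f,X):
    return cv2.projectPoints(np.array(X,float).reshape(-1,1,3),cv2.Rodrigues(f["R"])[0],f["t"],K(f),np.array(f["dist_coeffs"],float))[0].reshape(-1,2)
def crop(f,u0,u1,v0,v1,s,name):
    im=cv2.cvtColor(f["img"],cv2.COLOR_RGB2BGR)[v0:v1,u0:u1]
    cv2.imwrite("pics/"+name,cv2.resize(im,None,fx=s,fy=s,interpolation=cv2.INTER_CUBIC))
def tri(fa,ua,fb,ub):
    Pa=np.c_[fa["R"],fa["t"]];Pb=np.c_[fb["R"],fb["t"]]
    X=cv2.triangulatePoints(Pa,Pb,norm(fa,ua).T,norm(fb,ub).T);return (X[:3]/X[3]).T
def load(n): return pickle.load(open(n+".pkl","rb"))
def grab(n,tag):
    from cell import bot
    f=bot.grab_frame(n);pickle.dump(f,open(n+tag+".pkl","wb"));return f
E
python3 - <<'E'
from h import *
t=load("top0");s=load("scene0")
crop(t,280,390,145,265,5,"t_press.png");crop(t,85,185,155,265,5,"t_shelf.png")
crop(s,110,230,150,270,5,"s_press.png");crop(s,330,430,125,225,5,"s_shelf.png")
for f,n in((t,"top"),(s,"scene")):
    P=cloud(f);hsv=cv2.cvtColor(f["img"],cv2.COLOR_RGB2HSV)
    h=P[...,2]
    print(n,"bench z",np.nanmedian(h[200:300:5,200:260:5]), "nodepth",(f["range_z"]==0).mean())
    np.set_printoptions(precision=4,suppress=True)
E
```

```text
top bench z 0.0010264956534699588 nodepth 0.003987630208333333
scene bench z 0.002935403486630433 nodepth 0.003926595052083333
```

View pics/t_press.png

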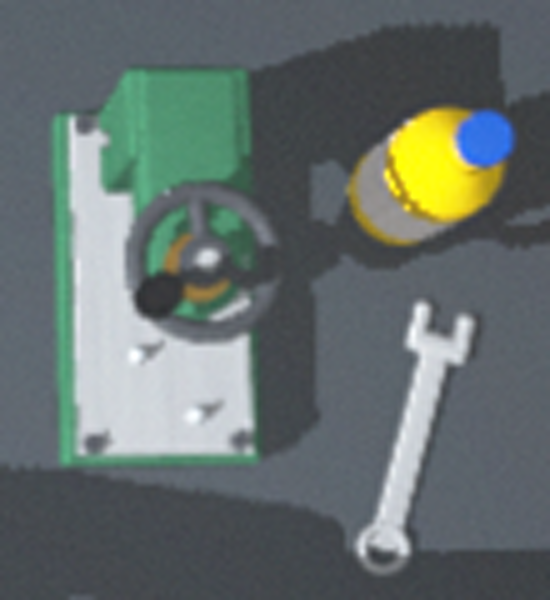

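View pics/t_shelf.png

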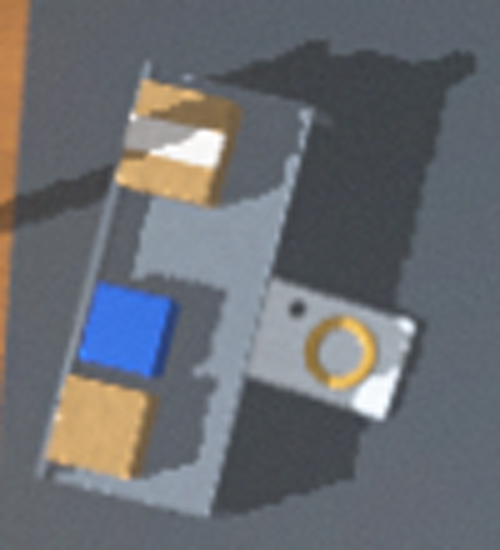

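View pics/s_press.png

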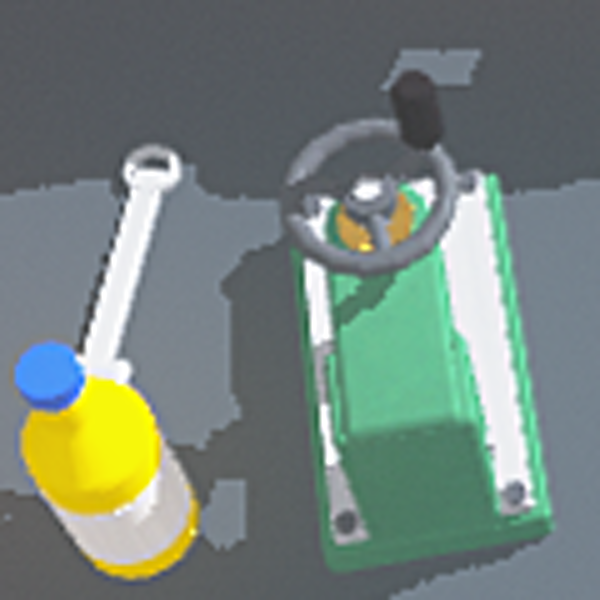

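View pics/s_shelf.png

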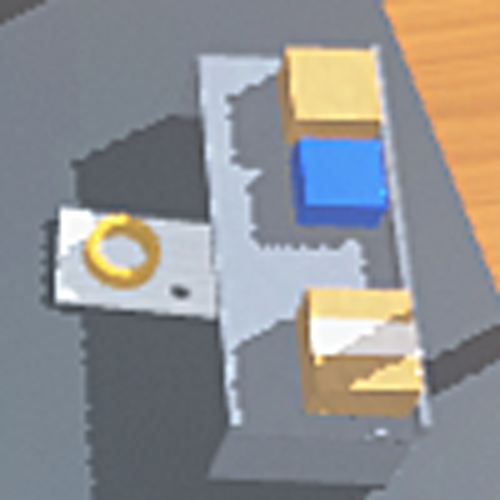

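```bash
python3 - <<'E'
from h import *
np.set_printoptions(precision=4,suppress=True)
t=load("top0");s=load("scene0")
Ct,Cs=cloud(t),cloud(s)
H={ 't':cv2.cvtColor(t["img"],cv2.COLOR_RGB2HSV),'s':cv2.cvtColor(s["img"],cv2.COLOR_RGB2HSV)}
# pins in top
g=cv2.cvtColor(t["img"],cv2.COLOR_RGB2GRAY)
print(onplane(t,[(307.4,215.4),(318.8,227.6)],0.054))
# green mask press-foot corners, by depth
for n,f,C in(("t",t,Ct),("s",s,Cs)):
    hsv=H[n]; roi=np.zeros(g.shape,bool)
    if n=="t": roi[150:245,285:345]=1
    else: roi[180:270,160:225]=1
    z=C[...,2]
    bed=roi&(abs(z-0.041)<0.006)
    p=C[bed][:,:2].astype(np.float32); r=cv2.minAreaRect(p); print(n,"bed",bed.sum(),np.median(z[bed]),r)
    arm=roi&(abs(z-0.163)<0.006)&(hsv[...,1]>80)
    p=C[arm][:,:2].astype(np.float32); print(n,"arm",arm.sum(),np.median(z[arm]),cv2.minAreaRect(p))
    hi=roi|False
    if n=="s": hi[160:200,185:215]=1
    hm=hi&(z>0.18)
    print(n,"high",hm.sum(),np.unique(np.round(z[hm],2),return_counts=True))
    bl=hi&(hsv[...,2]<50)&(z>0.17); p=C[bl]; v,u=np.nonzero(bl)
    print(n,"black",bl.sum(),np.median(p,0),p[:,2].max(),u.mean(),v.mean(),u.min(),u.max(),v.min(),v.max())
E
```

```text
[[ 0.5469 -0.2042  0.054 ]
 [ 0.5115 -0.2379  0.054 ]]
t bed 1198 0.040086786902924165 ((0.589629590511322, -0.2203078269958496), (0.20519214868545532, 0.10854849219322205), 0.5718265771865845)
t arm 561 0.1603275709852611 ((0.6253936290740967, -0.2183227390050888), (0.1367248296737671, 0.06449121981859207), 1.4206147193908691)
t high 579 (array([0.18, 0.19, 0.2 , 0.21, 0.22, 0.23, 0.24, 0.25]), array([  2, 417,  84,   5,   7,   6,  33,  25]))
  return _methods._mean(a, axis=axis, dtype=dtype,
  ret = um.true_divide(
Traceback (most recent call last):
ValueError: zero-size array to reduction operation maximum which has no identity
```

```bash
python3 - <<'E'
from h import *
np.set_printoptions(precision=4,suppress=True)
t=load("top0");s=load("scene0")
for n,f,roi in(("t",t,(290,345,170,225)),("s",s,(160,210,155,210))):
    C=cloud(f);z=C[...,2];m=np.zeros(z.shape,bool);m[roi[2]:roi[3],roi[0]:roi[1]]=1
    top=m&(z>0.236)&(z<.26); v,u=np.nonzero(top)
    print(n,"crank top",top.sum(),np.median(z[top]),C[top].min(0),C[top].max(0), onplane(f,[(u.mean(),v.mean())],0.2445))
    rim=m&(abs(z-0.19)<0.008); p=C[rim][:,:2].astype(np.float32)
    print(n,"rim",rim.sum(),np.median(z[rim]),cv2.minEnclosingCircle(p))
    # bottle, can
for n,f in(("t",t),("s",s)):
    C=cloud(f);z=C[...,2];h=cv2.cvtColor(f["img"],cv2.COLOR_RGB2HSV)
    cap=(h[...,1]>120)&(h[...,0]>100)&(h[...,0]<125)&(z>0.15); print(n,"cap",np.nanmedian(C[cap],0))
    ct=(z>0.11)&(z<0.12)&(C[...,0]>0.6)&(C[...,1]>-0.1); print(n,"can",ct.sum(),np.median(C[ct],0))
    brass=(h[...,0]>14)&(h[...,0]<28)&(h[...,1]>130)&(z<0.04)&(z>0.004)&(C[...,1]>0.15)
    v,u=np.nonzero(brass);v=v;p=C[brass];print(n,"ring",brass.sum(),np.median(z[brass]),cv2.minEnclosingCircle(p[:,:2].astype(np.float32)),p.min(0),p.max(0))
    c,_=cv2.findContours(brass.astype(np.uint8),0,2);c=max(c,key=cv2.contourArea);e=cv2.fitEllipse(c);print(e,onplane(f,[e[0]],0.02))
    pl=(abs(z-0.009)<0.0035)&(h[...,1]<45)&(h[...,2]>120)&(C[...,1]>0.1)&(C[...,1]<.45)&(C[...,0]>.4)&(C[...,0]<.6)
    n_,l,st,_=cv2.connectedComponentsWithStats(pl.astype(np.uint8));k=1+st[1:,4].argmax();p=C[l==k]
    print(n,"plate",st[k],cv2.minAreaRect(p[:,:2].astype(np.float32)),cv2.boxPoints(cv2.minAreaRect(p[:,:2].astype(np.float32))))
    sh=(abs(z-0.058)<0.005)&(C[...,1]>0.15)&(C[...,1]<.55)&(C[...,0]>.3); n_,l,st,_=cv2.connectedComponentsWithStats(sh.astype(np.uint8));k=1+st[1:,4].argmax();p=C[l==k]
    r=cv2.minAreaRect(p[:,:2].astype(np.float32));print(n,"shelf",st[k],r,cv2.boxPoints(r))
E
```

```text
t crank top 57 0.24482963534845156 [ 0.5502 -0.1989  0.2375] [ 0.5711 -0.1807  0.2494] [[ 0.5598 -0.1893  0.2445]]
t rim 493 0.19206903714432078 ((0.583836019039154, -0.22084884345531464), 0.044134825468063354)
s crank top 67 0.24525794695691994 [ 0.5515 -0.2009  0.2366] [ 0.5708 -0.1808  0.251 ] [[ 0.5628 -0.1906  0.2445]]
s rim 595 0.19373208399410774 ((0.5834004878997803, -0.2209344059228897), 0.04393292963504791)
t cap [ 0.6545 -0.374   0.1899]
t can 335 [0.752  0.061  0.1159]
t ring 236 0.005421036559551006 ((0.48073017597198486, 0.49187323451042175), 0.4791589379310608) [0.0253 0.1507 0.004 ] [0.9442 0.781  0.0288]
((152.62405395507812, 224.8898468017578), (12.275723457336426, 12.359634399414062), 91.37762451171875) [[0.5123 0.2565 0.02  ]]
t plate [134 211  33  27 304] ((0.5146483778953552, 0.2668526768684387), (0.09426742792129517, 0.060629233717918396), 74.38195037841797) [[0.4728 0.2296]
 [0.5312 0.2133]
 [0.5565 0.3041]
 [0.4981 0.3204]]
t shelf [  95  168   53   91 1743] ((0.5431970357894897, 0.34533262252807617), (0.10245045274496078, 0.2517816126346588), 78.35026550292969) [[0.4096 0.3206]
 [0.6562 0.2697]
 [0.6768 0.3701]
 [0.4302 0.4209]]
s cap [ 0.6561 -0.3752  0.1909]
s can 423 [0.7534 0.0584 0.1169]
s ring 3666 0.004939312129249772 ((0.35708269476890564, 0.43008872866630554), 0.6494668126106262) [-0.2403  0.1501  0.004 ] [0.9481 0.7925 0.0287]
((354.05474853515625, 174.79002380371094), (11.958100318908691, 13.176626205444336), 124.08097839355469) [[0.5125 0.2555 0.02  ]]
s plate [341 167  33  22 313] ((0.5151224136352539, 0.265453040599823), (0.09325502067804337, 0.06277722865343094), 74.73067474365234) [[0.4726 0.2287]
 [0.5331 0.2122]
 [0.5577 0.3022]
 [0.4971 0.3187]]
s shelf [ 369  136   46   78 1560] ((0.5416747331619263, 0.34205546975135803), (0.10226260870695114, 0.25550296902656555), 79.38056182861328) [[0.4067 0.3153]
 [0.6578 0.2683]
 [0.6767 0.3688]
 [0.4255 0.4159]]
```

The measurements agree:
- **Screw axis:** (0.583, -0.221), from the bed, pins and rim.
- **Crank:** (0.561, -0.190), its top at z 0.245, 38 mm from the axis.
- **Ring:** (0.512, 0.256), plate yaw 74.5°.

Next I move above the crank, keeping the present yaw.

Request:
{"api": "step_arm", "payload": {
  "increments": [
    [[0,0,-0.04],[0,0,0],0.093],
    [[-0.02,-0.018,-0.04],[0,0,0],0.093],
    [[-0.04,-0.037,0],[0,0,0],0.093],
    [[-0.04,-0.037,0],[0,0,0],0.093],
    [[-0.04,-0.037,0],[0,0,0],0.093],
    [[-0.04,-0.037,0],[0,0,0],0.093],
    [[-0.04,-0.037,0],[0,0,0],0.093],
    [[-0.04,-0.037,0],[0,0,0],0.093],
    [[-0.04,-0.037,0],[0,0,0],0.093],
    [[-0.04,-0.037,0],[0,0,0],0.093],
    [[-0.04,-0.037,0],[0,0,0],0.093],
    [[-0.04,-0.037,0],[0,0,0],0.093],
    [[-0.04,-0.037,0],[0,0,0],0.093],
    [[-0.04,-0.037,0],[0,0,0],0.093]
  ]
}}

```text
time_s: 1.85
tool_pos: [0.5092, -0.0935, 0.3002]
tcp_rot: [0.159, 0.987, -0.002, -0.0]
contact_force: [0.0, 0.9, 1.1]
width: 0.0929
```

```bash
cat >> h.py <<'E'
def state():
    from cell import bot
    o=bot.get_obs();R=Rot.from_quat(o["tcp_rot"]).as_matrix()
    return o,np.array(o["tool_pos"]),R
def to(target):
    o,p,R=state(); d=R.T@(np.array(target)-p)
    print("t",round(o["time_s"],3),"pos",p.round(4),"yaw_x",np.degrees(np.arctan2(R[1,0],R[0,0])).round(2),"zaxis",R[:,2].round(4),"F",np.array(o["contact_force"]).round(1),"w",round(o["width"],4),"tool delta",d.round(4)); return d
E
python3 -c "
from h import *
to([.561,-.19,.300]);to([.561,-.19,.213])"
```

```text
t 1.85 pos [ 0.5092 -0.0935  0.3002] yaw_x 161.73 zaxis [-0.0012 -0.0035 -1.    ] F [0.  0.9 1.1] w 0.0929 tool delta [-0.0794 -0.0754  0.0004]
t 1.85 pos [ 0.5092 -0.0935  0.3002] yaw_x 161.73 zaxis [-0.0012 -0.0035 -1.    ] F [0.  0.9 1.1] w 0.0929 tool delta [-0.0794 -0.0751  0.0874]
```

Request:
{"api": "step_arm", "payload": {
  "increments": [
    [[-0.04,-0.038,0],[0,0,0],0.06],
    [[-0.04,-0.038,0],[0,0,0],0.06],
    [[0,0,0],[0,0,0],0.06]
  ]
}}

```text
time_s: 2.22
tool_pos: [0.5629, -0.1971, 0.2984]
tcp_rot: [0.16, 0.987, -0.002, -0.001]
contact_force: [1.2, -0.5, -0.2]
width: 0.0673
```

```bash
python3 -c "
from h import *
to([.561,-.19,.213])"
```

```text
t 2.225 pos [ 0.5629 -0.1971  0.2984] yaw_x 161.54 zaxis [-0.0034 -0.0027 -1.    ] F [ 1.2 -0.5 -0.2] w 0.0673 tool delta [0.0038 0.0064 0.0854]
```

Request:
{"api": "step_arm", "payload": {
  "increments": [
    [[0.004,0.006,0.02],[0,0,0],0.06],
    [[0,0,0.033],[0,0,0],0.06],
    [[0,0,0.03],[0,0,0],0.06],
    [[0,0,0],[0,0,0],0.06]
  ]
}}

```text
time_s: 2.72
tool_pos: [0.5594, -0.188, 0.2129]
tcp_rot: [0.16, 0.987, -0.001, -0.002]
contact_force: [-1.0, 0.4, 0.6]
width: 0.06
```

```bash
python3 -c "
from h import *
to([.561,-.19,.213])
f=grab('scene','1');crop(f,130,230,120,220,6,'s1.png')"
```

```text
t 2.725 pos [ 0.5594 -0.188   0.2129] yaw_x 161.57 zaxis [-0.0049 -0.0014 -1.    ] F [-1.   0.4  0.6] w 0.06 tool delta [-0.0021 -0.0014 -0.0001]
```

View pics/s1.png

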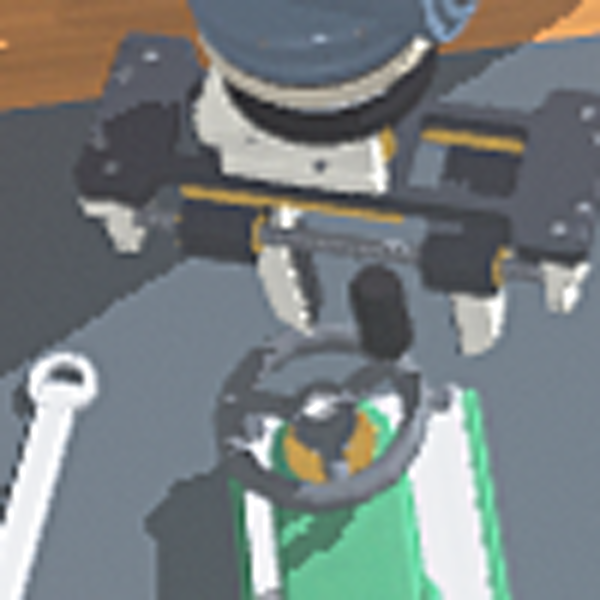

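The crank handle, at crop (382,315), stands between the two fingertips at (295,320) and (478,345). I'll close on it.

Request:
{"api": "step_arm", "payload": {
  "increments": [
    [[-0.002,-0.001,0],[0,0,0],0.015],
    [[0,0,0],[0,0,0],0.015],
    [[0,0,0],[0,0,0],0.015],
    [[0,0,0],[0,0,0],0.015],
    [[0,0,0],[0,0,0],0.015],
    [[0,0,0],[0,0,0],0.015]
  ]
}}

```text
time_s: 3.52
tool_pos: [0.5632, -0.1903, 0.2183]
tcp_rot: [0.16, 0.987, -0.002, 0.002]
contact_force: [0.5, -0.9, -0.2]
width: 0.0206
```

```bash
cat >> h.py <<'E'
AX=np.array([.583,-.221])
def arc(step_deg,n,c=AX,r=.038):
    o,p,R=state(); a=np.arctan2(p[1]-c[1],p[0]-c[0]); print("t",round(o["time_s"],3),"p",p.round(4),"ang",np.degrees(a).round(1),"rad",np.hypot(*(p[:2]-c)).round(4),"F",np.array(o["contact_force"]).round(1),"w",round(o["width"],4))
    q=p.copy()
    for i in range(n):
        b=a+np.radians(step_deg)*(i+1); nx=np.array([c[0]+r*np.cos(b),c[1]+r*np.sin(b),p[2]+.016*step_deg*(i+1)/360])
        print((R.T@(nx-q)).round(4).tolist()); q=nx
E
python3 -c "
from h import *
arc(15,20)"
```

```text
t 3.525 p [ 0.5632 -0.1903  0.2183] ang 122.9 rad 0.0365 F [ 0.5 -0.9 -0.2] w 0.0206
[0.0063, -0.0076, -0.0007]
[0.0028, -0.0095, -0.0006]
[0.0002, -0.0099, -0.0006]
[-0.0024, -0.0096, -0.0006]
[-0.0048, -0.0087, -0.0006]
[-0.0069, -0.0072, -0.0006]
[-0.0085, -0.0051, -0.0006]
[-0.0095, -0.0028, -0.0006]
[-0.0099, -0.0002, -0.0006]
[-0.0096, 0.0024, -0.0006]
[-0.0087, 0.0048, -0.0007]
[-0.0072, 0.0069, -0.0007]
[-0.0051, 0.0085, -0.0007]
[-0.0028, 0.0095, -0.0007]
[-0.0002, 0.0099, -0.0007]
[0.0024, 0.0096, -0.0007]
[0.0048, 0.0087, -0.0007]
[0.0069, 0.0072, -0.0007]
[0.0085, 0.0051, -0.0007]
[0.0095, 0.0028, -0.0007]
```

Request:
{"api": "step_arm", "payload": {
  "increments": [
    [[0.005,-0.008,-0.0005],[0,0,0],0.015],
    [[0.003,-0.0095,-0.0005],[0,0,0],0.015],
    [[0,-0.01,-0.0005],[0,0,0],0.015],
    [[-0.0025,-0.0095,-0.0005],[0,0,0],0.015],
    [[-0.005,-0.0085,-0.0005],[0,0,0],0.015],
    [[-0.007,-0.007,-0.0005],[0,0,0],0.015]
  ]
}}

```text
time_s: 4.28
tool_pos: [0.5525, -0.243, 0.2223]
tcp_rot: [0.16, 0.987, 0.001, 0.003]
contact_force: [6.7, 8.2, -1.2]
width: 0.0202
```

```bash
python3 -c "
from h import *
arc(18,20)"
```

```text
t 4.275 p [ 0.5525 -0.243   0.2223] ang -144.2 rad 0.0376 F [ 6.7  8.2 -1.2] w 0.0202
[-0.0104, -0.0057, -0.0007]
[-0.0118, -0.0018, -0.0007]
[-0.0117, 0.0019, -0.0007]
[-0.0106, 0.0054, -0.0007]
[-0.0084, 0.0084, -0.0007]
[-0.0054, 0.0106, -0.0007]
[-0.0018, 0.0118, -0.0008]
[0.0019, 0.0117, -0.0008]
[0.0054, 0.0106, -0.0008]
[0.0084, 0.0084, -0.0008]
[0.0106, 0.0054, -0.0009]
[0.0117, 0.0018, -0.0009]
[0.0117, -0.0019, -0.0009]
[0.0106, -0.0054, -0.0009]
[0.0084, -0.0084, -0.0009]
[0.0054, -0.0106, -0.0009]
[0.0018, -0.0117, -0.0008]
[-0.0019, -0.0117, -0.0008]
[-0.0054, -0.0106, -0.0008]
[-0.0084, -0.0084, -0.0008]
```

The crank follows well: 93° turned and a 4 mm rise, as expected. Continuing.

Request:
{"api": "step_arm", "payload": {
  "increments": [
    [[-0.0105,-0.0055,-0.0007],[0,0,0],0.015],
    [[-0.012,-0.002,-0.0007],[0,0,0],0.015],
    [[-0.012,0.002,-0.0007],[0,0,0],0.015],
    [[-0.0105,0.0055,-0.0007],[0,0,0],0.015],
    [[-0.0085,0.0085,-0.0007],[0,0,0],0.015],
    [[-0.0055,0.0105,-0.0007],[0,0,0],0.015],
    [[-0.002,0.012,-0.0008],[0,0,0],0.015],
    [[0.002,0.012,-0.0008],[0,0,0],0.015],
    [[0.0055,0.0105,-0.0008],[0,0,0],0.015],
    [[0.0085,0.0085,-0.0008],[0,0,0],0.015]
  ]
}}

```text
time_s: 5.52
tool_pos: [0.616, -0.2003, 0.2303]
tcp_rot: [0.161, 0.987, -0.001, 0.003]
contact_force: [-2.0, -6.6, 0.8]
width: 0.0202
```

```bash
python3 -c "
from h import *
arc(18,12)"
```

```text
t 5.525 p [ 0.616  -0.2003  0.2303] ang 32.1 rad 0.0389 F [-2.  -6.6  0.8] w 0.0202
[0.0109, 0.0053, -0.0009]
[0.0116, 0.0025, -0.0009]
[0.0118, -0.0012, -0.0009]
[0.0109, -0.0048, -0.0008]
[0.0089, -0.0079, -0.0008]
[0.006, -0.0103, -0.0008]
[0.0025, -0.0116, -0.0008]
[-0.0012, -0.0118, -0.0008]
[-0.0048, -0.0109, -0.0008]
[-0.0079, -0.0089, -0.0007]
[-0.0103, -0.006, -0.0007]
[-0.0116, -0.0025, -0.0007]
```

Request:
{"api": "step_arm", "payload": {
  "increments": [
    [[0.0105,0.0055,-0.0008],[0,0,0],0.015],
    [[0.0115,0.0025,-0.0008],[0,0,0],0.015],
    [[0.012,-0.001,-0.0008],[0,0,0],0.015],
    [[0.011,-0.005,-0.0008],[0,0,0],0.015],
    [[0.009,-0.008,-0.0008],[0,0,0],0.015],
    [[0.006,-0.0105,-0.0008],[0,0,0],0.015],
    [[0.0025,-0.0115,-0.0008],[0,0,0],0.015],
    [[-0.001,-0.012,-0.0008],[0,0,0],0.015],
    [[-0.005,-0.011,-0.0008],[0,0,0],0.015]
  ]
}}

```text
time_s: 6.65
tool_pos: [0.5472, -0.2302, 0.2374]
tcp_rot: [0.161, 0.987, -0.003, 0.013]
contact_force: [5.5, 5.4, -2.5]
width: 0.0204
```

```bash
python3 -c "
from h import *
arc(9,12)"
```

```text
t 6.65 p [ 0.5472 -0.2302  0.2374] ang -165.5 rad 0.037 F [ 5.5  5.4 -2.5] w 0.0204
[-0.0028, -0.0053, -0.0003]
[-0.0043, -0.0041, -0.0003]
[-0.0049, -0.0034, -0.0003]
[-0.0054, -0.0026, -0.0002]
[-0.0057, -0.0017, -0.0002]
[-0.0059, -0.0008, -0.0002]
[-0.006, 0.0002, -0.0002]
[-0.0059, 0.0011, -0.0002]
[-0.0056, 0.002, -0.0003]
[-0.0052, 0.0028, -0.0003]
[-0.0047, 0.0036, -0.0003]
[-0.0041, 0.0043, -0.0003]
```

Request:
{"api": "step_arm", "payload": {
  "increments": [
    [[-0.003,-0.005,-0.0003],[0,0,0],0.015],
    [[-0.0045,-0.004,-0.0003],[0,0,0],0.015],
    [[-0.005,-0.0035,-0.0003],[0,0,0],0.015],
    [[-0.0055,-0.0025,-0.0003],[0,0,0],0.015],
    [[-0.0055,-0.0015,-0.0003],[0,0,0],0.015],
    [[-0.006,-0.001,-0.0003],[0,0,0],0.015]
  ]
}}

```text
time_s: 7.4
tool_pos: [0.563, -0.2529, 0.2393]
tcp_rot: [0.161, 0.987, -0.001, 0.006]
contact_force: [-7.0, -1.7, 3.8]
width: 0.0207
```

```bash
cat >> h.py <<'E'
def tilt():
    o,p,R=state(); zd=R.T@np.array([0,0,-1.]); v=np.cross([0,0,1.],zd); print("turn to level (tool axes)",v.round(4))
E
python3 -c "
from h import *
arc(9,10);tilt()"
```

```text
t 7.4 p [ 0.563  -0.2529  0.2393] ang -122.1 rad 0.0377 F [-7.  -1.7  3.8] w 0.0207
[-0.0058, -0.0012, -0.0003]
[-0.006, -0.0, -0.0003]
[-0.0059, 0.0009, -0.0003]
[-0.0057, 0.0018, -0.0003]
[-0.0053, 0.0027, -0.0003]
[-0.0048, 0.0035, -0.0003]
[-0.0042, 0.0042, -0.0004]
[-0.0035, 0.0048, -0.0004]
[-0.0027, 0.0053, -0.0004]
[-0.0018, 0.0057, -0.0004]
turn to level (tool axes) [ 0.0002  0.0113 -0.    ]
```

Request:
{"api": "step_arm", "payload": {
  "increments": [
    [[-0.006,-0.001,-0.0003],[0,0.01,0],0.015],
    [[-0.006,0,-0.0003],[0,0,0],0.015],
    [[-0.006,0.001,-0.0003],[0,0,0],0.015],
    [[-0.0055,0.002,-0.0003],[0,0,0],0.015],
    [[-0.0055,0.0025,-0.0003],[0,0,0],0.015],
    [[-0.005,0.0035,-0.0003],[0,0,0],0.015]
  ]
}}

```text
time_s: 8.15
tool_pos: [0.595, -0.2582, 0.2415]
tcp_rot: [0.162, 0.987, -0.002, -0.002]
contact_force: [-3.0, -4.0, 2.4]
width: 0.0205
```

```bash

python3 -c "
from h import *
arc(9,10);tilt()"
```

```text
t 8.15 p [ 0.595  -0.2582  0.2415] ang -72.1 rad 0.0391 F [-3.  -4.   2.4] w 0.0205
[-0.0038, 0.0048, -0.0004]
[-0.0038, 0.0046, -0.0004]
[-0.0031, 0.0051, -0.0004]
[-0.0022, 0.0055, -0.0004]
[-0.0013, 0.0058, -0.0004]
[-0.0004, 0.0059, -0.0004]
[0.0005, 0.0059, -0.0004]
[0.0014, 0.0058, -0.0004]
[0.0023, 0.0055, -0.0004]
[0.0032, 0.0051, -0.0004]
turn to level (tool axes) [-0.0052 -0.0033  0.    ]
```

Request:
{"api": "step_arm", "payload": {
  "increments": [
    [[-0.004,0.005,-0.0004],[0,0,0],0.015],
    [[-0.004,0.0045,-0.0004],[0,0,0],0.015],
    [[-0.003,0.005,-0.0004],[0,0,0],0.015],
    [[-0.002,0.0055,-0.0004],[0,0,0],0.015],
    [[-0.0015,0.006,-0.0004],[0,0,0],0.015],
    [[-0.0005,0.006,-0.0004],[0,0,0],0.015]
  ]
}}

```text
time_s: 8.9
tool_pos: [0.6207, -0.2333, 0.244]
tcp_rot: [0.163, 0.987, -0.004, -0.001]
contact_force: [-3.6, -3.1, 1.1]
width: 0.0206
```

```bash

python3 -c "
from h import *
arc(9,12);tilt()"
```

```text
t 8.9 p [ 0.6207 -0.2333  0.244 ] ang -18.0 rad 0.0397 F [-3.6 -3.1  1.1] w 0.0206
[0.0022, 0.0059, -0.0004]
[0.0015, 0.0058, -0.0004]
[0.0023, 0.0055, -0.0004]
[0.0032, 0.005, -0.0004]
[0.0039, 0.0045, -0.0004]
[0.0046, 0.0038, -0.0004]
[0.0051, 0.0031, -0.0004]
[0.0055, 0.0022, -0.0004]
[0.0058, 0.0013, -0.0004]
[0.0059, 0.0004, -0.0004]
[0.0059, -0.0005, -0.0004]
[0.0058, -0.0015, -0.0004]
turn to level (tool axes) [-0.0085 -0.0002  0.    ]
```

Request:
{"api": "step_arm", "payload": {
  "increments": [
    [[0.002,0.006,-0.0004],[-0.008,0,0],0.015],
    [[0.0015,0.006,-0.0004],[0,0,0],0.015],
    [[0.0025,0.0055,-0.0004],[0,0,0],0.015],
    [[0.003,0.005,-0.0004],[0,0,0],0.015],
    [[0.004,0.0045,-0.0004],[0,0,0],0.015],
    [[0.0045,0.004,-0.0004],[0,0,0],0.015]
  ]
}}

```text
time_s: 9.65
tool_pos: [0.6187, -0.2185, 0.2451]
tcp_rot: [0.165, 0.986, -0.019, 0.012]
contact_force: [13.4, -31.7, -11.8]
width: 0.0206
```

```bash

python3 -c "
from h import *
arc(9,12);tilt()"
```

```text
t 9.65 p [ 0.6187 -0.2185  0.2451] ang 4.0 rad 0.0358 F [ 13.4 -31.7 -11.8] w 0.0206
[0.0007, 0.0061, -0.0006]
[0.0035, 0.0048, -0.0007]
[0.0042, 0.0042, -0.0007]
[0.0048, 0.0034, -0.0007]
[0.0053, 0.0026, -0.0007]
[0.0057, 0.0018, -0.0006]
[0.0059, 0.0009, -0.0006]
[0.0059, -0.0001, -0.0006]
[0.0059, -0.001, -0.0005]
[0.0056, -0.0019, -0.0005]
[0.0053, -0.0028, -0.0005]
[0.0048, -0.0036, -0.0004]
turn to level (tool axes) [-0.0337  0.0304  0.    ]
```

The force rose to 32 N against the motion at about 1.66 turns, so this is the top stop. I'll release, level the hand and rise.

Request:
{"api": "step_arm", "payload": {
  "increments": [
    [[0,0,0],[0,0,0],0.05],
    [[0,0,0],[0,0,0],0.05],
    [[0,0,0],[0,0,0],0.05],
    [[0,0,0],[0,0,0],0.05]
  ]
}}

```text
time_s: 10.15
tool_pos: [0.6183, -0.2169, 0.2444]
tcp_rot: [0.165, 0.986, -0.018, 0.012]
contact_force: [-0.8, -0.6, 0.6]
width: 0.0492
```

```bash

python3 -c "
from h import *
to([.621,-.217,.25]);tilt()"
```

```text
t 10.15 pos [ 0.6183 -0.2169  0.2444] yaw_x 160.98 zaxis [ 0.0168 -0.0391 -0.9991] F [-0.8 -0.6  0.6] w 0.0492 tool delta [-0.0027  0.0006 -0.0055]
turn to level (tool axes) [-0.0315  0.0286  0.    ]
```

Request:
{"api": "step_arm", "payload": {
  "increments": [
    [[0,0,-0.03],[0,0,0],0.06],
    [[0,0,-0.04],[-0.03,0.03,0],0.09],
    [[0,0,0],[0,0,0],0.093]
  ]
}}

```text
time_s: 10.52
tool_pos: [0.6171, -0.2126, 0.316]
tcp_rot: [0.165, 0.986, 0.001, -0.002]
contact_force: [-0.8, 0.2, 0.6]
width: 0.0754
```

```bash

python3 - <<'E'
from h import *
np.set_printoptions(precision=4,suppress=True)
to([.512,.256,.31]);tilt()
f=grab('scene','2');crop(f,110,230,120,240,5,'s2.png')
C=cloud(f);z=C[...,2];m=np.zeros(z.shape,bool);m[150:215,155:215]=1
near=(np.hypot(C[...,0]-.583,C[...,1]+.221)<.05)
rim=m&near&(z>.2)&(z<.235);print("rim",rim.sum(),np.median(z[rim]))
top=m&near&(z>.255)&(z<.285);print("crank",top.sum(),np.median(C[top],0))
E
```

```text
t 10.525 pos [ 0.6171 -0.2126  0.316 ] yaw_x 161.04 zaxis [-0.0033  0.0017 -1.    ] F [-0.8  0.2  0.6] w 0.0754 tool delta [0.2517 0.409  0.0071]
turn to level (tool axes) [ 0.0005 -0.0036  0.    ]
rim 551 0.2199405452751336
crank 90 [ 0.6254 -0.2191  0.2707]
```

View pics/s2.png

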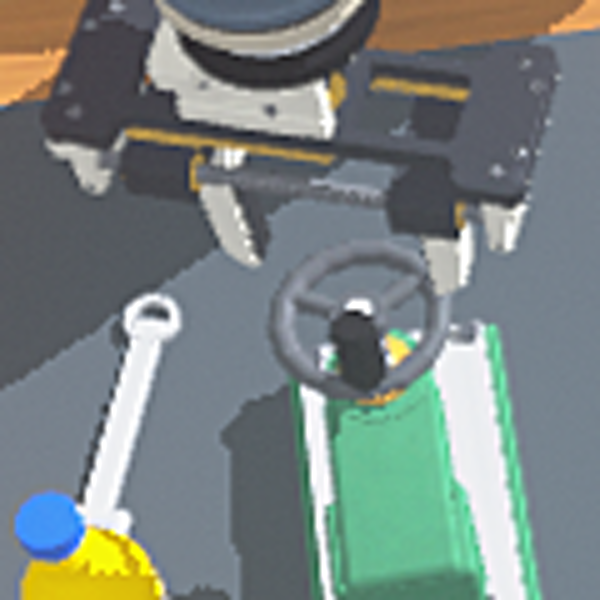

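The wheel has risen: its rim, at crop (360,320), is now at z 0.220 against 0.193 before. That is 26.5 mm, or 1.66 turns, with the crank at the back (358,350). Moving to the ring.

Request:
{"api": "step_arm", "payload": {
  "increments": [
    [[0.031,0.05,0],[0,0,0],0.093],
    [[0.031,0.05,0],[0,0,0],0.093],
    [[0.031,0.05,0],[0,0,0],0.093],
    [[0.031,0.05,0],[0,0,0],0.093],
    [[0.031,0.05,0],[0,0,0],0.093],
    [[0.031,0.05,0],[0,0,0],0.093],
    [[0.031,0.05,0],[0,0,0],0.093],
    [[0.031,0.05,0],[0,0,0],0.093],
    [[0,0,0],[0,0,0.168],0.093],
    [[0,0,0],[0,0,0.168],0.093],
    [[0,0,0.02],[0,0,0.168],0.093],
    [[0,0,0.02],[0,0,0.168],0.093],
    [[0,0,0.02],[0,0,0.168],0.093],
    [[0,0,0.02],[0,0,0.168],0.093],
    [[0,0,0.02],[0,0,0.168],0.093],
    [[0,0,0.02],[0,0,0.168],0.093],
    [[0,0,0.02],[0,0,0.168],0.093],
    [[0,0,0],[0,0,0],0.093]
  ]
}}

```text
time_s: 12.82
tool_pos: [0.4904, 0.2621, 0.1473]
tcp_rot: [0.809, 0.588, -0.016, -0.008]
contact_force: [0.4, -0.0, -0.3]
width: 0.0929
```

```bash

python3 - <<'E'
from h import *
to([.512,.256,.011]);tilt()
E
```

```text
t 12.825 pos [0.4904 0.2621 0.1473] yaw_x 72.01 zaxis [-0.0352 -0.0061 -0.9994] F [ 0.4 -0.  -0.3] w 0.0929 tool delta [0.0032 0.0267 0.1355]
turn to level (tool axes) [-0.0316  0.0167  0.    ]
```

Request:
{"api": "step_arm", "payload": {
  "increments": [
    [[0.003,0.022,0.02],[-0.032,0.017,-0.044],0.093],
    [[0,0,0],[0,0,0],0.07],
    [[0,0,0],[0,0,0],0.07]
  ]
}}

```text
time_s: 13.2
tool_pos: [0.5113, 0.2584, 0.1276]
tcp_rot: [0.793, 0.609, 0.001, -0.0]
contact_force: [-0.6, -0.0, 0.2]
width: 0.0779
```

```bash

python3 - <<'E'
from h import *
to([.512,.256,.011]);tilt()
E
```

```text
t 13.2 pos [0.5113 0.2584 0.1276] yaw_x 75.1 zaxis [ 8.0e-04  1.2e-03 -1.0e+00] F [-0.6 -0.   0.2] w 0.0779 tool delta [-0.0023  0.0012  0.1166]
turn to level (tool axes) [ 0.0005 -0.0013  0.    ]
```

Request:
{"api": "step_arm", "payload": {
  "increments": [
    [[-0.002,0.001,0.04],[0,0,0],0.07],
    [[0,0,0.04],[0,0,0],0.07],
    [[0,0,0.026],[0,0,0],0.07],
    [[0,0,0],[0,0,0],0.07]
  ]
}}

```text
time_s: 13.7
tool_pos: [0.5127, 0.2582, 0.0238]
tcp_rot: [0.792, 0.611, 0.003, 0.0]
contact_force: [0.1, 0.2, 0.4]
width: 0.07
```

```bash

python3 - <<'E'
from h import *
to([.512,.256,.011]);tilt()
f=grab('scene','3');crop(f,310,430,110,220,6,'s3.png')
E
```

```text
t 13.7 pos [0.5127 0.2582 0.0238] yaw_x 75.3 zaxis [ 0.005   0.0035 -1.    ] F [0.1 0.2 0.4] w 0.07 tool delta [-0.0024 -0.0002  0.0128]
turn to level (tool axes) [ 0.004  -0.0046  0.    ]
```

View pics/s3.png

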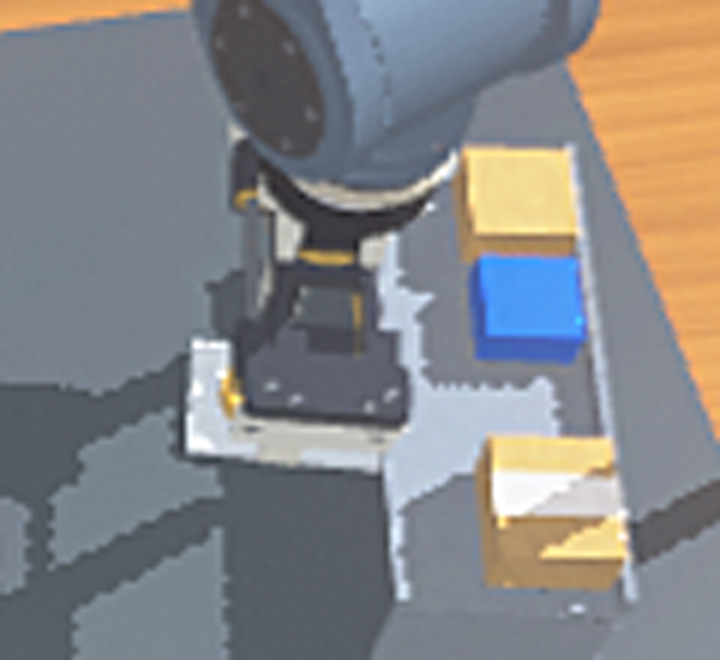

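The hand covers the ring (its edge shows at crop (232,390)) and stays clear of the shelf edge at (390,430). Lowering and closing on the ring.

Request:
{"api": "step_arm", "payload": {
  "increments": [
    [[-0.002,0,0.011],[0.004,-0.004,0.01],0.07],
    [[0,0,0],[0,0,0],0.035],
    [[0,0,0],[0,0,0],0.035],
    [[0,0,0],[0,0,0],0.035],
    [[0,0,0],[0,0,0],0.035],
    [[0,0,0],[0,0,0],0.035]
  ]
}}

```text
time_s: 14.5
tool_pos: [0.5146, 0.2574, 0.0171]
tcp_rot: [0.795, 0.607, 0.003, 0.001]
contact_force: [0.0, 0.1, -1.7]
width: 0.0428
```

```bash

python3 - <<'E'
from h import *
to([.480,.140,.012]);tilt()
E
```

```text
t 14.5 pos [0.5146 0.2574 0.0171] yaw_x 74.71 zaxis [ 0.0062  0.0031 -1.    ] F [ 0.   0.1 -1.7] w 0.0428 tool delta [-0.1224 -0.0024  0.0045]
turn to level (tool axes) [ 0.0051 -0.0047  0.    ]
```

Ring gripped at 43 mm. Drawing the plate straight out.

Request:
{"api": "step_arm", "payload": {
  "increments": [
    [[-0.01,0,0.0005],[0,0,0],0.035],
    [[-0.015,0,0.0005],[0,0,0],0.035],
    [[-0.015,0,0.0005],[0,0,0],0.035],
    [[-0.015,0,0.0005],[0,0,0],0.035],
    [[-0.015,0,0.0005],[0,0,0],0.035],
    [[-0.015,0,0.0005],[0,0,0],0.035],
    [[-0.015,0,0.0005],[0,0,0],0.035],
    [[-0.015,0,0.0005],[0,0,0],0.035],
    [[-0.01,0,0.0005],[0,0,0],0.035],
    [[0,0,0],[0,0,0],0.035]
  ]
}}

```text
time_s: 15.75
tool_pos: [0.4853, 0.1306, 0.0173]
tcp_rot: [0.797, 0.604, 0.013, 0.002]
contact_force: [-0.2, 1.0, -0.6]
width: 0.0428
```

```bash

python3 - <<'E'
from h import *
to([.480,.140,.012]);tilt()
f=grab('scene','4');crop(f,290,430,110,220,5,'s4.png')
E
```

```text
t 15.75 pos [0.4853 0.1306 0.0173] yaw_x 74.33 zaxis [ 0.0244  0.0123 -0.9996] F [-0.2  1.  -0.6] w 0.0428 tool delta [ 0.0075 -0.0077  0.0053]
turn to level (tool axes) [ 0.0202 -0.0184  0.    ]
```

View pics/s4.png

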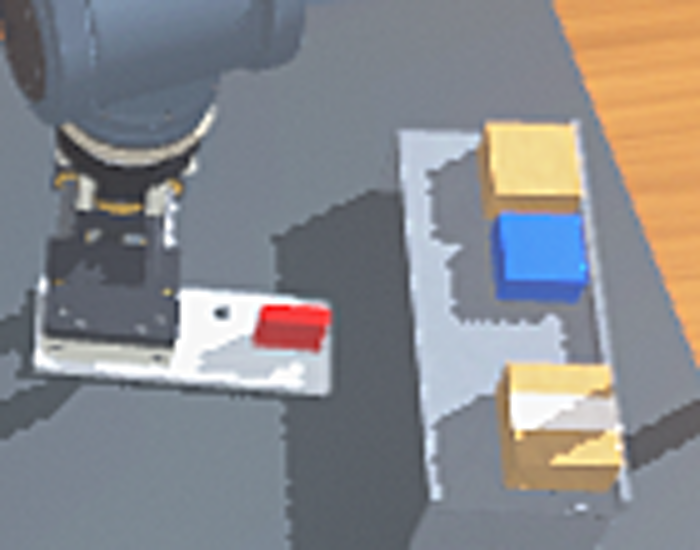

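The plate is fully out, with its red grip at crop (292,327) well clear of the shelf edge (405,300). Release and rise.

Request:
{"api": "step_arm", "payload": {
  "increments": [
    [[0,0,0],[0,0,0],0.093],
    [[0,0,0],[0,0,0],0.093],
    [[0,0,0],[0,0,0],0.093],
    [[0,0,-0.03],[0,0,0],0.093],
    [[0,0,-0.05],[0.02,-0.018,0],0.093],
    [[-0.05,0,-0.03],[0,0,0],0.06],
    [[-0.06,0,0],[0,0,0],0.06],
    [[-0.04,0,0],[0,0,0],0.06]
  ]
}}

```text
time_s: 16.8
tool_pos: [0.4414, -0.0168, 0.1302]
tcp_rot: [0.795, 0.607, -0.002, 0.0]
contact_force: [0.3, -0.3, 0.2]
width: 0.0672
```

```bash
cat >> h.py <<'E'
def findplate(f,zb=0.0,reg=None):
    C=cloud(f);z=C[...,2];h=cv2.cvtColor(f["img"],cv2.COLOR_RGB2HSV)
    ws=(C[...,0]>.3)&(C[...,0]<.7)&(C[...,1]>-.35)&(C[...,1]<.33)
    if reg is not None: ws&=reg(C)
    red=((h[...,0]<6)|(h[...,0]>174))&(h[...,1]>150)&ws
    top=red&(abs(z-zb-.038)<.005); v,u=np.nonzero(top)
    print("red top",top.sum(),np.median(z[top]) if top.any() else None)
    if top.any():
        c=np.c_[u,v]; P=onplane(f,c,zb+.038)[:,:2].astype(np.float32); r=cv2.minAreaRect(P); print(" grip ctr",np.round(r[0],4),np.round(r[1],4),round(r[2],2),"mean",P.mean(0).round(4))
    br=((h[...,0]>14)&(h[...,0]<30)&(h[...,1]>120)&ws&(abs(z-zb-.016)<.012)).astype(np.uint8)
    cs,_=cv2.findContours(br,0,2)
    if cs:
        c=max(cs,key=cv2.contourArea)
        if len(c)>5:
            e=cv2.fitEllipse(c); print(" ring ctr",onplane(f,[e[0]],zb+.020).round(4),np.round(e[1],1))
    pl=((abs(z-zb-.008)<.005)&(h[...,1]<60)&(h[...,2]>110)&ws).astype(np.uint8)
    n,l,st,_=cv2.connectedComponentsWithStats(pl)
    if n>1:
        k=1+st[1:,4].argmax();v,u=np.nonzero(l==k);P=onplane(f,np.c_[u,v],zb+.008)[:,:2].astype(np.float32);r=cv2.minAreaRect(P);print(" plate",np.round(r[0],4),np.round(r[1],4),round(r[2],2))
E
python3 - <<'E'
from h import *
to([.480,.140,.1]);tilt()
for n in("top","scene"):
    f=grab(n,'5'); print(n); findplate(f)
    if n=="top":crop(f,110,250,180,290,5,'t5.png')
E
```

```text
t 16.8 pos [ 0.4414 -0.0168  0.1302] yaw_x 74.73 zaxis [-0.003  -0.0028 -1.    ] F [ 0.3 -0.3  0.2] w 0.0672 tool delta [ 0.1616 -0.004   0.0296]
turn to level (tool axes) [-0.0022  0.0035  0.    ]
top
red top 45 0.038225299856265146
 grip ctr [0.5144 0.2349] [0.0401 0.01  ] 77.46 mean [0.5146 0.2356]
 ring ctr [[0.4864 0.1291 0.02  ]] [12.4 12.7]
 plate [0.4914 0.1789] [0.1754 0.0797] 75.65
scene
red top 51 0.0381571178120537
 grip ctr [0.5158 0.2336] [0.0342 0.0172] 75.75 mean [0.5151 0.2341]
 ring ctr [[0.4869 0.1283 0.02  ]] [12.5 13.5]
 plate [0.4575 0.1321] [0.2938 0.1377] 40.46
```

View pics/t5.png

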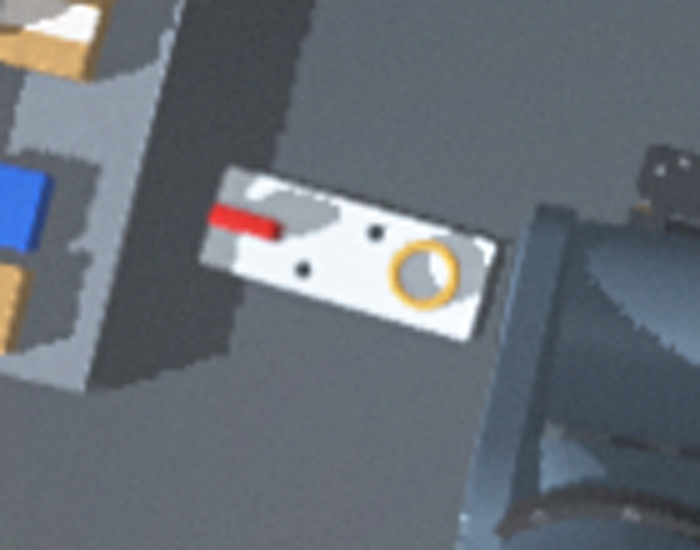

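In the top crop the ring is at (425,273), the red grip at (245,222) and the holes at (375,232) and (303,270). Ring to grip is 110 mm at 75.1°, which matches. Going to the grip.

```bash
python3 -c "
from h import *
to([.5135,.229,.12])"
```

```text
t 16.9 pos [ 0.4413 -0.0176  0.13  ] yaw_x 74.57 zaxis [-0.0036 -0.0029 -1.    ] F [0.2 0.3 0. ] w 0.0617 tool delta [0.257 0.004 0.009]
```

Request:
{"api": "step_arm", "payload": {
  "increments": [
    [[0.052,0.001,0],[-0.002,0.003,-0.008],0.05],
    [[0.052,0.001,0],[0,0,0],0.05],
    [[0.052,0.001,0],[0,0,0],0.05],
    [[0.052,0,0],[0,0,0],0.05],
    [[0.045,0,0.005],[0,0,0],0.05],
    [[0,0,0.005],[0,0,0],0.05],
    [[0,0,0],[0,0,0],0.05]
  ]
}}

```text
time_s: 17.77
tool_pos: [0.5112, 0.2369, 0.1182]
tcp_rot: [0.793, 0.609, -0.001, -0.0]
contact_force: [-0.1, -0.4, -0.0]
width: 0.0497
```

```bash
python3 -c "
from h import *
to([.5135,.229,.01]);tilt()"
```

```text
t 17.775 pos [0.5112 0.2369 0.1182] yaw_x 75.01 zaxis [-1.7e-03 -7.0e-04 -1.0e+00] F [-0.1 -0.4 -0. ] w 0.0497 tool delta [-0.007   0.0044  0.1082]
turn to level (tool axes) [-0.0015  0.0011  0.    ]
```

Request:
{"api": "step_arm", "payload": {
  "increments": [
    [[-0.007,0.004,0.02],[0,0,0],0.05],
    [[0,0,0.02],[0,0,0],0.05],
    [[0,0,0.02],[0,0,0],0.05],
    [[0,0,0],[0,0,0],0.05]
  ]
}}

```text
time_s: 18.27
tool_pos: [0.5127, 0.226, 0.0577]
tcp_rot: [0.794, 0.607, -0.001, -0.0]
contact_force: [0.3, -0.1, 0.9]
width: 0.0502
```

```bash
python3 -c "
from h import *
to([.5135,.229,.01]);tilt()
f=grab('scene','6');crop(f,290,430,110,220,5,'s6.png')"
```

```text
t 18.275 pos [0.5127 0.226  0.0577] yaw_x 74.81 zaxis [-1.8e-03 -9.0e-04 -1.0e+00] F [ 0.3 -0.1  0.9] w 0.0502 tool delta [0.0031 0.     0.0477]
turn to level (tool axes) [-0.0015  0.0014  0.    ]
```

View pics/s6.png

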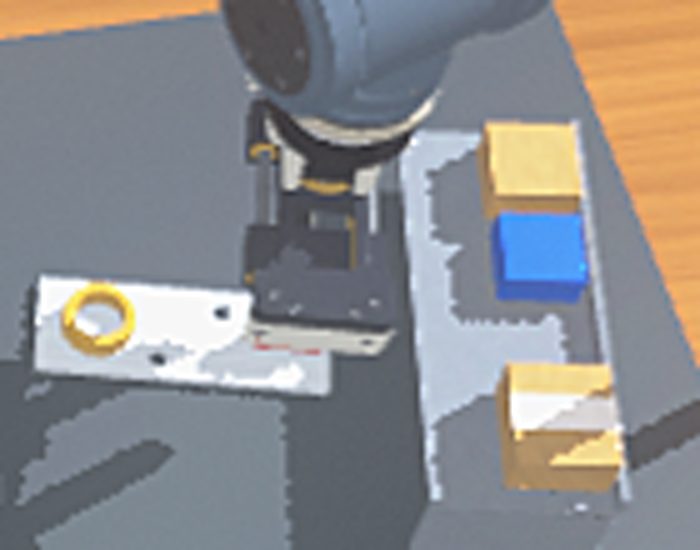

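The hand is over the red grip (its face just shows at crop (285,348)) and clear of the shelf. Descend and close.

Request:
{"api": "step_arm", "payload": {
  "increments": [
    [[0.003,0,0.02],[0,0,0.0],0.05],
    [[0,0,0.015],[0,0,0],0.05],
    [[0,0,0.01],[0,0,0],0.05],
    [[0,0,0.0],[0,0,0],0.05]
  ]
}}

```text
time_s: 18.82
tool_pos: [0.5148, 0.2292, 0.0118]
tcp_rot: [0.794, 0.607, 0.001, 0.0]
contact_force: [0.1, -0.3, 0.8]
width: 0.0501
```

```bash
python3 -c "
from h import *
to([.5135,.229,.01]);tilt()"
```

```text
t 18.825 pos [0.5148 0.2292 0.0118] yaw_x 74.79 zaxis [ 1.2e-03  1.0e-04 -1.0e+00] F [ 0.1 -0.3  0.8] w 0.0501 tool delta [-0.0005 -0.0012  0.0018]
turn to level (tool axes) [ 0.0011 -0.0005  0.    ]
```

Request:
{"api": "step_arm", "payload": {
  "increments": [
    [[0,-0.001,0.001],[0,0,-0.004],0.008],
    [[0,0,0.001],[0,0,0],0.008],
    [[0,0,0.001],[0,0,0],0.008],
    [[0,0,0.001],[0,0,0],0.008],
    [[0,0,0],[0,0,0],0.008],
    [[0,0,0],[0,0,0],0.008],
    [[0,0,0],[0,0,0],0.008]
  ]
}}

```text
time_s: 19.7
tool_pos: [0.5141, 0.2299, 0.0085]
tcp_rot: [0.793, 0.609, 0.001, 0.0]
contact_force: [-0.5, 0.4, 0.3]
width: 0.0139
```

```bash
python3 -c "
from h import *
to([.5135,.229,.01]);tilt()"
```

```text
t 19.7 pos [0.5141 0.2299 0.0085] yaw_x 75.03 zaxis [ 2.3e-03  8.0e-04 -1.0e+00] F [-0.5  0.4  0.3] w 0.0139 tool delta [-0.001  -0.0003 -0.0015]
turn to level (tool axes) [ 0.002  -0.0014  0.    ]
```

Gripped at 13.9 mm. A gentle lift, then I check for droop.

Request:
{"api": "step_arm", "payload": {
  "increments": [
    [[0,0,-0.005],[0,0,0],0.008],
    [[0,0,-0.01],[0,0,0],0.008],
    [[0,0,-0.015],[0,0,0],0.008],
    [[0,0,-0.02],[0,0,0],0.008],
    [[0,0,-0.02],[0,0,0],0.008],
    [[-0.01,0,-0.02],[0,0,0],0.008],
    [[-0.02,0,-0.02],[0,0,0],0.008],
    [[-0.02,0,-0.01],[0,0,0],0.008],
    [[0,0,0],[0,0,0],0.008]
  ]
}}

```text
time_s: 20.82
tool_pos: [0.501, 0.1799, 0.1385]
tcp_rot: [0.793, 0.609, 0.003, 0.001]
contact_force: [0.4, -0.1, -2.3]
width: 0.0135
```

```bash
cat >> h.py <<'E'
def plane(f,zlo,zhi,reg):
    C=cloud(f);h=cv2.cvtColor(f["img"],cv2.COLOR_RGB2HSV);z=C[...,2]
    m=(z>zlo)&(z<zhi)&(h[...,1]<70)&(h[...,2]>110)&reg(C)
    n,l,st,_=cv2.connectedComponentsWithStats(m.astype(np.uint8))
    k=1+st[1:,4].argmax();P=C[l==k]; A=np.c_[P[:,:2]-P[:,:2].mean(0),np.ones(len(P))]
    co,_,_,_=np.linalg.lstsq(A,P[:,2],rcond=None);r=abs(P[:,2]-A@co)<.003
    co,_,_,_=np.linalg.lstsq(A[r],P[r,2],rcond=None)
    print("plane n",len(P),"ctr",P.mean(0).round(4),"slope xy",co[:2].round(4)); return co
E
python3 - <<'E'
from h import *
to([.5135,.229,.13]);tilt()
o,p,R=state()
for n in("scene","top"):
    f=grab(n,'7');crop(f,*((270,420,90,220) if n=="scene" else (110,260,160,290)),5,n[0]+'7.png')
    try:
        co=plane(f,p[2]-.04,p[2]+.02,lambda C:(C[...,0]<p[0]+.05)&(C[...,0]>.4)&(C[...,1]>p[1]-.16)&(C[...,1]<p[1]+.05))
        print("slope along tool x,y",R[:2,:2].T@co[:2])
    except Exception as e: print(e)
E
```

```text
t 20.825 pos [0.501  0.1799 0.1385] yaw_x 75.06 zaxis [ 0.0068  0.0019 -1.    ] F [ 0.4 -0.1 -2.3] w 0.0135 tool delta [ 0.0506 -0.0006  0.0086]
turn to level (tool axes) [ 0.0061 -0.0036  0.    ]
plane n 704 ctr [0.4894 0.1104 0.1383] slope xy [-0.0104  0.002 ]
slope along tool x,y [-0.00075908 -0.01054172]
plane n 639 ctr [0.4801 0.0997 0.1376] slope xy [0.0027 0.0004]
slope along tool x,y [0.00109693 0.00245972]
```

View pics/s7.png

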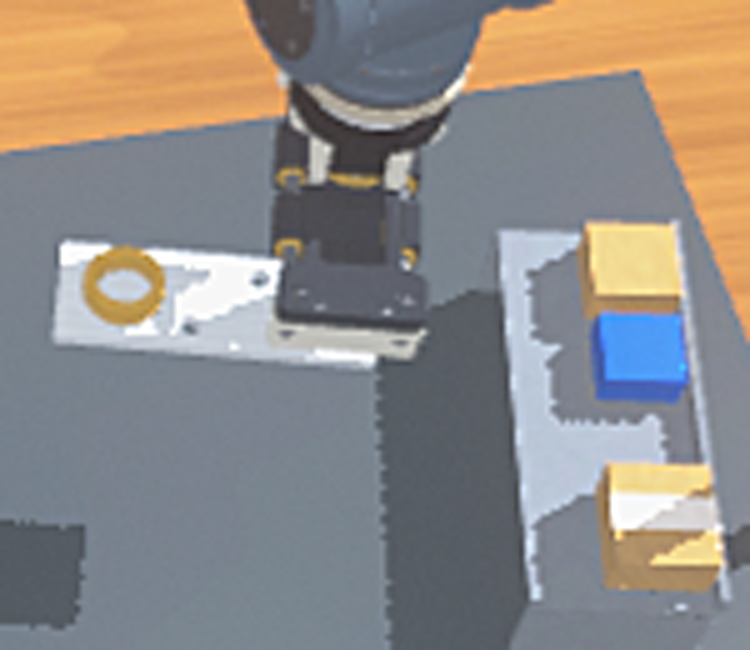

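No droop: slope is within 0.3° along the tool and the plate top is at TCP height. Turning the plate (ring to the rear) and carrying it to in front of the press.

Request:
{"api": "step_arm", "payload": {
  "increments": [
    [[0,0,0],[0.006,-0.004,-0.08],0.008],
    [[0,0,0],[0,0,-0.15],0.008],
    [[0,0,0],[0,0,-0.16],0.008],
    [[0,0,0],[0,0,-0.16],0.008],
    [[0,0,0],[0,0,-0.16],0.008],
    [[0,0,0],[0,0,-0.16],0.008],
    [[0,0,0],[0,0,-0.16],0.008],
    [[0,0,0],[0,0,-0.16],0.008],
    [[0,0,0],[0,0,-0.16],0.008],
    [[0,0,0],[0,0,-0.16],0.008],
    [[0,0,0],[0,0,-0.16],0.008],
    [[0,0,0],[0,0,-0.12],0.008],
    [[0,0,0],[0,0,-0.06],0.008],
    [[0,0,0],[0,0,0],0.008]
  ]
}}

```text
time_s: 22.68
tool_pos: [0.4968, 0.1869, 0.1255]
tcp_rot: [-0.043, 0.999, -0.002, -0.011]
contact_force: [0.3, 0.9, -1.4]
width: 0.0139
```

```bash
python3 -c "
from h import *
to([.36,-.221,.138]);tilt()"
```

```text
t 22.675 pos [0.4968 0.1869 0.1255] yaw_x -175.04 zaxis [-0.0208 -0.0049 -0.9998] F [ 0.3  0.9 -1.4] w 0.0139 tool delta [ 0.1718 -0.3946 -0.0077]
turn to level (tool axes) [-0.0031 -0.0212  0.    ]
```

Request:
{"api": "step_arm", "payload": {
  "increments": [
    [[0,0,-0.006],[-0.003,-0.021,0.078],0.008],
    [[0.02,-0.04,-0.002],[0,0,0],0.008],
    [[0.02,-0.045,0],[0,0,0],0.008],
    [[0.02,-0.045,0],[0,0,0],0.008],
    [[0.02,-0.045,0],[0,0,0],0.008],
    [[0.02,-0.045,0],[0,0,0],0.008],
    [[0.015,-0.045,0],[0,0,0],0.008],
    [[0.01,-0.045,0],[0,0,0],0.008],
    [[0.01,-0.04,0],[0,0,0],0.008],
    [[0,-0.02,0],[0,0,0],0.008],
    [[0,0,0],[0,0,0],0.008]
  ]
}}

```text
time_s: 24.05
tool_pos: [0.3578, -0.1917, 0.1313]
tcp_rot: [0.005, 1.0, -0.0, -0.001]
contact_force: [1.2, 0.4, -1.7]
width: 0.0137
```

```bash
python3 - <<'E'
from h import *
to([.36,-.221,.10]);tilt()
o,p,R=state()
for n in("scene","top"):
    f=grab(n,'8');crop(f,*((120,260,80,240) if n=="scene" else (260,380,160,300)),4,n[0]+'8.png')
    try:
        reg=lambda C:(C[...,0]<p[0]+.16)&(C[...,0]>p[0]-.06)&(abs(C[...,1]-p[1])<.06)
        co=plane(f,p[2]-.03,p[2]+.02,reg)
        print("slope along tool x,y",R[:2,:2].T@co[:2]); findplate(f,p[2]-.008,reg)
    except Exception as e: print(e)
E
```

```text
t 24.05 pos [ 0.3578 -0.1917  0.1313] yaw_x 179.47 zaxis [-2.5e-03 -7.0e-04 -1.0e+00] F [ 1.2  0.4 -1.7] w 0.0137 tool delta [-0.0025 -0.0292  0.0313]
turn to level (tool axes) [-0.0008 -0.0025  0.    ]
plane n 761 ctr [ 0.4169 -0.1907  0.1325] slope xy [-0.0093 -0.0124]
slope along tool x,y [ 0.00922288 -0.01245952]
red top 49 0.16169868278742602
 grip ctr [ 0.3566 -0.1918] [0.0434 0.0111] 3.87 mean [ 0.3572 -0.1916]
 ring ctr [[ 0.465  -0.1921  0.1433]] [14.2 15.5]
 plate [ 0.4154 -0.1924] [0.0603 0.1729] 89.15
plane n 441 ctr [ 0.4538 -0.1851  0.1305] slope xy [-0.0083 -0.0085]
slope along tool x,y [ 0.0082048  -0.00854614]
red top 0 None
 ring ctr [[ 0.4647 -0.1907  0.1433]] [13.1 14.2]
 plate [ 0.4443 -0.1908] [0.1093 0.0582] 0.3
```

View pics/s8.png

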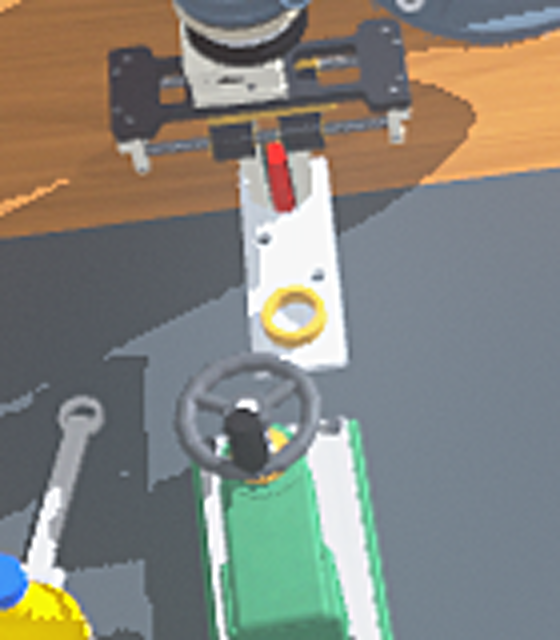

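View pics/t8.png

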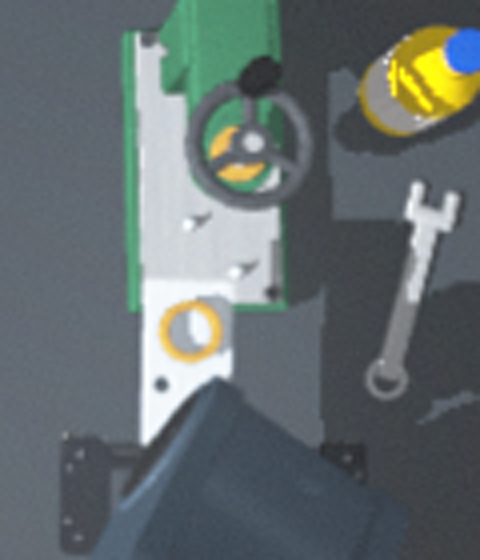

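The scene crop shows the plate held level, ring first, with the ring at (294,316), red grip at (280,175) and wheel at (250,415). In the top crop the pins at (190,223) and (238,270) are still visible. Ring sits 107 mm ahead of the TCP. I'll align y and yaw, lower to insertion height, then measure again.

Request:
{"api": "step_arm", "payload": {
  "increments": [
    [[0,-0.015,0.01],[0,-0.002,-0.018],0.008],
    [[0,-0.014,0.015],[0,0,0],0.008],
    [[0,0,0.015],[0,0,0],0.008],
    [[0,0,0.01],[0,0,0],0.008],
    [[0,0,0],[0,0,0],0.008]
  ]
}}

```text
time_s: 24.78
tool_pos: [0.3589, -0.2154, 0.0797]
tcp_rot: [-0.008, 1.0, 0.0, -0.001]
contact_force: [0.5, -0.6, -1.6]
width: 0.0137
```

```bash
python3 - <<'E'
from h import *
np.set_printoptions(precision=4,suppress=True)
to([.476,-.221,.075]);tilt()
o,p,R=state()
reg=lambda C:(C[...,0]<p[0]+.16)&(C[...,0]>p[0]-.06)&(abs(C[...,1]-p[1])<.06)
for n in("scene","top"):
    f=grab(n,'9')
    try:
        co=plane(f,p[2]-.025,p[2]+.02,reg); print("slope tool",R[:2,:2].T@co[:2])
    except Exception as e: print(e)
    findplate(f,p[2]-.008,reg)
    if n=="top":crop(f,270,360,170,280,6,'t9.png')
    # green foot top edge lines: bed region by depth
    C=cloud(f);z=C[...,2];bed=(abs(z-.04)<.004)&(abs(C[...,1]+.22)<.07)&(C[...,0]>.45)&(C[...,0]<.72)
    # left (y+) edge points: for each x-bin max y
    P=C[bed];xs=np.arange(.56,.68,.004);E=[(x,P[(abs(P[:,0]-x)<.002),1].max()) for x in xs if (abs(P[:,0]-x)<.002).sum()>3]
    E=np.array(E);l=np.polyfit(E[:,0],E[:,1],1);print("bed y+ edge angle",np.degrees(np.arctan(l[0])),"y at .583",np.polyval(l,.583),np.std(E[:,1]-np.polyval(l,E[:,0])))
E
```

```text
t 24.775 pos [ 0.3589 -0.2154  0.0797] yaw_x -179.11 zaxis [-0.0014  0.0006 -1.    ] F [ 0.5 -0.6 -1.6] w 0.0137 tool delta [-0.117  -0.0074  0.0045]
turn to level (tool axes) [ 0.0007 -0.0014  0.    ]
plane n 577 ctr [ 0.4014 -0.2124  0.0811] slope xy [-0.0094  0.0038]
slope tool [0.0093 0.004 ]
red top 47 0.11034066214758376
 grip ctr [ 0.3569 -0.2147] [0.0409 0.012 ] 4.59 mean [ 0.3585 -0.2148]
 ring ctr [[ 0.4594 -0.2105  0.0917]] [ 8.8 12.7]
 plate [ 0.4152 -0.2148] [0.1733 0.0602] 0.49
bed y+ edge angle 1.674118952585321 y at .583 -0.17074708866600466 0.0012236755261469713
plane n 452 ctr [ 0.4524 -0.209   0.0799] slope xy [-0.0091 -0.0182]
slope tool [ 0.0093 -0.0181]
red top 0 None
 ring ctr [[ 0.466  -0.2131  0.0917]] [12.9 14.1]
 plate [ 0.4456 -0.2141] [0.1088 0.058 ] 0.24
bed y+ edge angle 1.7516337307724386 y at .583 -0.16946335110200014 0.0014048029034653636
```

View pics/t9.png

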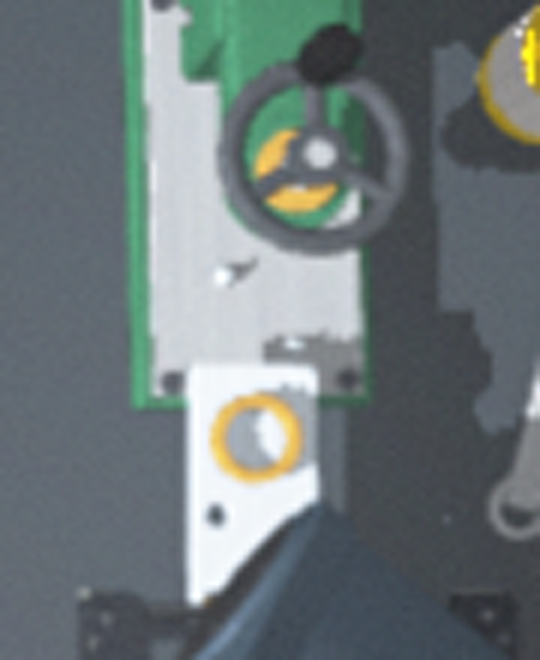

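```bash
python3 - <<'E'
from h import *
np.set_printoptions(precision=4,suppress=True)
t=load("top0");s=load("scene0")
def fit(f,rows,u0,u1,z,axis,name):
    pts=[]
    sat=cv2.cvtColor(f["img"],cv2.COLOR_RGB2HSV)[...,1].astype(float)
    for r in rows:
        a=sat[r,u0:u1] if axis==0 else sat[u0:u1,r]
        lo,hi=a.min(),a.max();th=(lo+hi)/2
        k=np.nonzero((a[:-1]-th)*(a[1:]-th)<0)[0]
        if len(k)==0: continue
        k=k[-1] if name.endswith("L") else k[0]
        x=u0+k+(a[k]-th)/(a[k]-a[k+1]); pts.append((x,r) if axis==0 else (r,x))
    P=onplane(f,pts,z)[:,:2]; 
    i=0 if np.ptp(P[:,0])>np.ptp(P[:,1]) else 1
    l=np.polyfit(P[:,i],P[:,1-i],1);res=P[:,1-i]-np.polyval(l,P[:,i]);g=abs(res)<.002
    l=np.polyfit(P[g,i],P[g,1-i],1);print(name,len(P),g.sum(),"angle",np.degrees(np.arctan(l[0])).round(2),"val@axis",np.polyval(l,.583 if i==0 else -.221).round(4),"res",np.std(P[g,1-i]-np.polyval(l,P[g,i])).round(5))
fit(t,range(186,232),287,300,.04,0,"top bed y+ edge L")
fit(t,range(299,328),229,236,.04,1,"top bed front edge R")
fit(s,range(196,246),204,224,.04,0,"scene bed y+ edge R")
# pins subpixel: brightest
for f,(u0,u1,v0,v1) in((t,(303,313,211,220)),(t,(314,326,222,233))):
    g=cv2.cvtColor(f["img"],cv2.COLOR_RGB2GRAY)[v0:v1,u0:u1].astype(float);w=np.clip(g-225,0,None);yy,xx=np.mgrid[v0:v1,u0:u1];print((w*xx).sum()/w.sum(),(w*yy).sum()/w.sum(),g.max(),onplane(f,[((w*xx).sum()/w.sum(),(w*yy).sum()/w.sum())],.052))
E
```

```text
top bed y+ edge L 46 43 angle 1.67 val@axis -0.1655 res 0.00026
top bed front edge R 27 6 angle -2.1 val@axis 0.4992 res 0.00121
scene bed y+ edge R 50 12 angle -8.86 val@axis -0.1724 res 0.00123
306.4 215.67 253.0 [[ 0.5463 -0.2015  0.052 ]]
318.09 227.71 251.0 [[ 0.5113 -0.2362  0.052 ]]
```

Three bed-edge fits give a press yaw of 1.5–1.7°, and the pins agree at 1.4°. I'll take 1.5° with the axis at (0.583, -0.220). Sliding the plate in under the ram, above the pins.

Request:
{"api": "step_arm", "payload": {
  "increments": [
    [[0,-0.004,0.003],[0,-0.001,-0.011],0.008],
    [[-0.01,-0.003,0.002],[0,0,0],0.008],
    [[-0.02,0,0],[0,0,0],0.008],
    [[-0.02,0,0],[0,0,0],0.008],
    [[0,0,0],[0,0,0],0.008]
  ]
}}

```text
time_s: 25.5
tool_pos: [0.4132, -0.223, 0.0764]
tcp_rot: [-0.013, 1.0, -0.001, 0.002]
contact_force: [-0.8, -0.5, -2.5]
width: 0.014
```

```bash
python3 - <<'E'
from h import *
to([.476,-.2228,.0735]);tilt()
E
```

```text
t 25.5 pos [ 0.4132 -0.223   0.0764] yaw_x -178.47 zaxis [ 0.0037 -0.0023 -1.    ] F [-0.8 -0.5 -2.5] w 0.014 tool delta [-0.0628 -0.0014  0.0031]
turn to level (tool axes) [-0.0024  0.0037  0.    ]
```

Request:
{"api": "step_arm", "payload": {
  "increments": [
    [[-0.015,-0.0005,0.002],[-0.002,0.004,0],0.008],
    [[-0.02,-0.0005,0],[0,0,0],0.008],
    [[-0.015,0,0],[0,0,0],0.008],
    [[-0.005,0,0],[0,0,0],0.008],
    [[0,0,0],[0,0,0],0.008]
  ]
}}

```text
time_s: 26.12
tool_pos: [0.468, -0.2225, 0.0737]
tcp_rot: [-0.013, 1.0, 0.0, -0.001]
contact_force: [0.2, 0.7, -2.8]
width: 0.0137
```

```bash
python3 - <<'E'
from h import *
to([.476,-.2228,.0735]);tilt()
o,p,R=state()
for n in("scene","top"):
    f=grab(n,'10')
    crop(f,*((150,230,130,220) if n=="scene" else (270,360,170,280)),6,n[0]+'10.png')
    reg=lambda C:(C[...,0]<p[0]+.16)&(C[...,0]>p[0]-.06)&(abs(C[...,1]-p[1])<.06)
    try: findplate(f,p[2]-.008,reg)
    except Exception as e: print(e)
E
```

```text
t 26.125 pos [ 0.468  -0.2225  0.0737] yaw_x -178.5 zaxis [-2.7e-03  7.0e-04 -1.0e+00] F [ 0.2  0.7 -2.8] w 0.0137 tool delta [-0.008  -0.0005  0.0002]
turn to level (tool axes) [ 0.0008 -0.0027  0.    ]
red top 17 0.10440084127271745
 grip ctr [ 0.4706 -0.2238] [0.0326 0.0101] 10.64 mean [ 0.4713 -0.2227]
 plate [ 0.5627 -0.1929] [0.0806 0.0079] 4.41
red top 0 None
 ring ctr [[ 0.5653 -0.2103  0.0857]] [4.7 9.3]
 plate [ 0.5569 -0.2036] [0.102  0.0278] 2.01
```

View pics/s10.png

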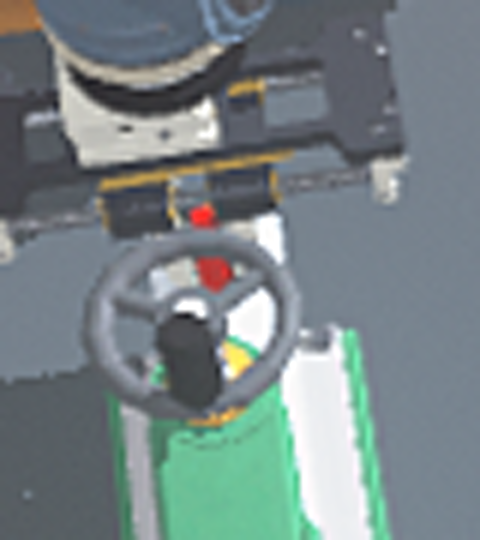

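View pics/t10.png

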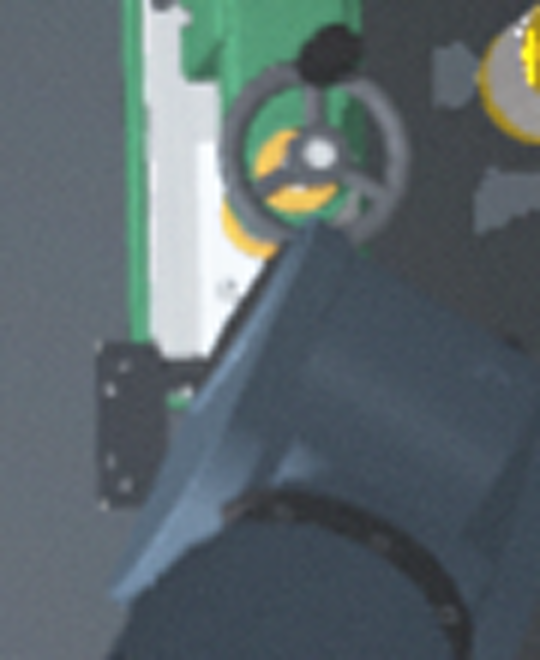

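The hole at top crop (228,288) is visible near the pin. I'll go the last 8 mm, then measure hole against pin.

Request:
{"api": "step_arm", "payload": {
  "increments": [
    [[-0.005,-0.0005,0],[0.001,-0.003,0],0.008],
    [[-0.002,0,0],[0,0,0],0.008],
    [[0,0,0],[0,0,0],0.008]
  ]
}}

```text
time_s: 26.6
tool_pos: [0.4746, -0.223, 0.0739]
tcp_rot: [-0.013, 1.0, -0.0, 0.0]
contact_force: [-0.2, -0.1, -1.7]
width: 0.0139
```

```bash
python3 - <<'E'
from h import *
np.set_printoptions(precision=4,suppress=True)
d=to([.476,-.2228,.0735]);tilt()
o,p,R=state()
f=grab("top",'11');crop(f,292,327,195,230,16,'t11.png')
h0=[p[:2]+R[:2,0]*-(.107-.036)+R[:2,1]*-.017*1]
print("predicted hole", h0, proj(f,[[*h0[0],p[2]]]), "pin base/tip px", proj(f,[[.5469,-.2042,.04],[.5469,-.2042,.054]]))
E
```

```text
t 26.6 pos [ 0.4746 -0.223   0.0739] yaw_x -178.54 zaxis [ 0.0003 -0.0001 -1.    ] F [-0.2 -0.1 -1.7] w 0.0139 tool delta [-0.0014  0.0001  0.0004]
turn to level (tool axes) [-0.0001  0.0003  0.    ]
predicted hole [array([ 0.546 , -0.2382])] [[320.0126 215.2775]] pin base/tip px [[306.7346 215.852 ]
 [307.4151 215.4098]]
```

View pics/t11.png

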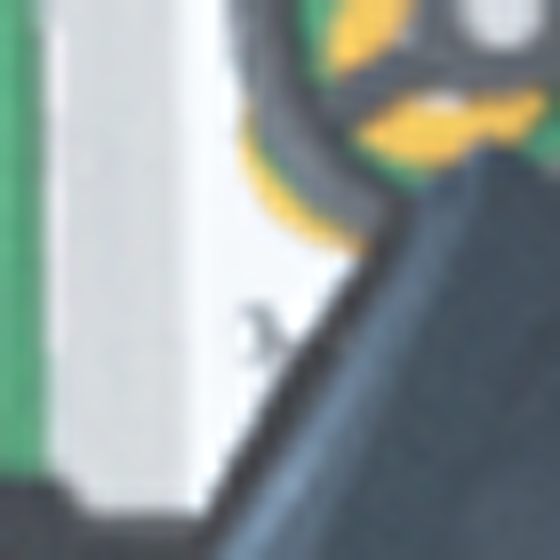

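```bash
python3 - <<'E'
from h import *
np.set_printoptions(precision=4,suppress=True)
o,p,R=state();f=load("top11")
h=p+R[:,0]*-.071+R[:,1]*.017;h[2]=p[2]
print("pred hole",h,(proj(f,[h])-[292,195])*16)
print("pin target tip crop px",(proj(f,[[.5469,-.2042,.054],[.5463,-.204,.054],[.5463,-.2015,.052]])-[292,195])*16)
for a in np.arange(0,360,60):
    q=h+.0058*np.array([np.cos(np.radians(a)),np.sin(np.radians(a)),0]);print((proj(f,[q])-[292,195])[0]*16)
print(onplane(f,[(292+262/16,195+333/16)],p[2]))
g=cv2.cvtColor(f["img"],cv2.COLOR_RGB2GRAY);print(g[210:222,302:316])
E
```

```text
pred hole [ 0.545  -0.2042  0.0738] [[262.2623 326.5954]]
pin target tip crop px [[246.641  326.5573]
 [245.5594 329.788 ]
 [230.5154 330.5719]]
[262.2709 294.7162]
[234.7399 310.1754]
[234.7123 342.0793]
[262.2483 358.5104]
[289.7834 343.0156]
[289.7784 311.1253]
[[ 0.5439 -0.2041  0.0738]]
[[219 234 249 248 247 248 248 248 246 232 220 195 136  79]
 [218 234 249 248 247 248 248 248 249 250 250 226 122  76]
 [219 234 249 248 248 248 247 248 249 251 239 158  83  77]
 [219 234 249 248 247 242 240 247 251 248 193  94  71  93]
 [220 233 249 247 240 203 183 235 255 235 128  73  80 104]
 [219 233 249 246 241 238 167 203 250 165  87  83  98 117]
 [216 228 248 247 245 242 171 168 165  90  77 100 111 116]
 [219 229 249 248 243 223 193 180 103  71  74 102 121 112]
 [219 229 248 248 248 248 227 141  76  74  90 118 121 112]
 [217 229 249 249 248 246 193  93  70  86 106 126 116 102]
 [218 229 249 249 249 236 127  72  77  98 124 126 106  98]
 [218 230 248 249 246 195  91  71  88 115 129 116 103  91]]
```

The predicted and observed hole agree within about 1.4 mm, and the pin tip shows inside the hole with about 1.5 mm still to go in x, well within the bullet-nose capture range. I'll make that correction and start lowering slowly.

Request:
{"api": "step_arm", "payload": {
  "increments": [
    [[-0.0015,0.0005,0.003],[0,0,0],0.008],
    [[0,0,0.003],[0,0,0],0.008],
    [[0,0,0.003],[0,0,0],0.008],
    [[0,0,0.002],[0,0,0],0.008],
    [[0,0,0.001],[0,0,0],0.008]
  ]
}}

```text
time_s: 27.28
tool_pos: [0.4758, -0.2223, 0.0608]
tcp_rot: [-0.013, 1.0, 0.0, -0.0]
contact_force: [0.2, -0.7, -1.8]
width: 0.0138
```

```bash
python3 - <<'E'
from h import *
d=to([.476,-.2225,.048]);tilt()
f=grab("top",'12');crop(f,292,327,195,230,16,'t12.png')
E
```

```text
t 27.275 pos [ 0.4758 -0.2223  0.0608] yaw_x -178.54 zaxis [-2.e-04  2.e-04 -1.e+00] F [ 0.2 -0.7 -1.8] w 0.0138 tool delta [-0.0002 -0.0002  0.0128]
turn to level (tool axes) [ 0.0002 -0.0002  0.    ]
```

View pics/t12.png

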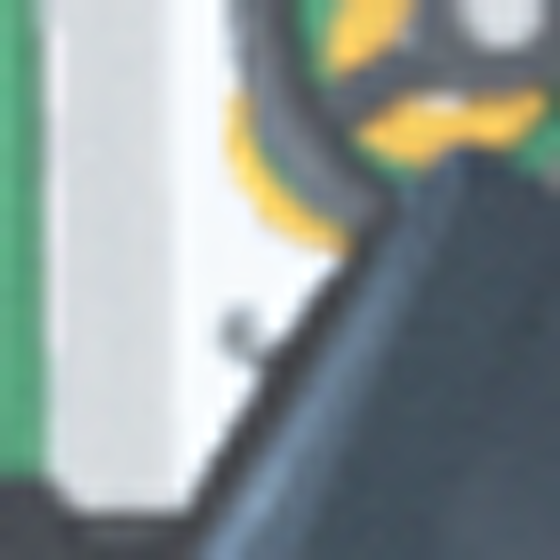

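```bash
python3 - <<'E'
from h import *
np.set_printoptions(precision=4,suppress=True)
o,p,R=state();f=load("top12")
h=p+R[:,0]*-.071+R[:,1]*.017;h[2]=p[2]
print("pred hole",h,proj(f,[h]))
for a in np.arange(0,360,90):
    q=h+.0058*np.array([np.cos(np.radians(a)),np.sin(np.radians(a)),0]);print(proj(f,[q])[0])
g=cv2.cvtColor(f["img"],cv2.COLOR_RGB2GRAY);print(g[210:222,302:316])
t=load("top0");g=cv2.cvtColor(t["img"],cv2.COLOR_RGB2GRAY);print(g[210:221,302:316]);print(g[222:233,313:327])
print("pin px at z .054,.04 for (.5465,-.203)",proj(t,[[.5465,-.203,.054],[.5465,-.203,.04]]))
E
```

```text
pred hole [ 0.5463 -0.2035  0.0607] [[307.4965 215.3773]]
[307.4975 213.4052]
[305.529  215.3435]
[307.4951 217.3517]
[309.4626 215.411 ]
[[227 249 249 247 249 248 247 246 232 219 197 140  78  84]
 [228 248 248 247 248 248 248 249 250 250 226 121  76  93]
 [227 249 249 248 248 248 248 249 251 234 134  79  86 107]
 [228 249 249 248 244 243 247 251 241 158  78  78  95 113]
 [228 250 249 241 201 200 239 253 200  95  71  89 113 118]
 [228 249 248 223 157 175 225 233 128  74  83 103 120 111]
 [228 249 247 220 162 169 186 133  77  75  97 115 121 109]
 [228 249 250 244 210 173 120  78  69  84 111 123 111  98]
 [228 249 249 248 249 226 116  71  78 101 122 117 105  92]
 [229 249 249 249 249 195  88  72  90 112 123 111 100  84]
 [230 248 250 249 231 126  75  79 108 130 117 108  91  80]
 [227 245 250 244 161  81  78  96 126 126 112  99  86  79]]
[[210 212 213 212 206 206 209 213 200 167 138 122 112 107]
 [209 211 213 212 208 207 209 213 215 206 181 153 130 114]
 [209 211 212 211 208 206 210 212 215 210 198 199 179 153]
 [211 210 212 210 207 201 195 194 197 184 165 205 209 209]
 [212 212 212 212
[... 428 characters left out ...]
11 207 208 205 207 207 208]
 [208 206 210 209 209 211 210 210 210 206 207 205 207 210]
 [205 205 210 211 210 211 212 208 209 207 199 198 207 210]
 [207 208 211 208 209 205 198 192 186 185 169 175 206 210]
 [208 207 208 208 212 215 192 155 135 135 149 183 207 212]
 [209 206 210 210 229 246 237 185 134 147 181 205 209 209]
 [209 207 209 218 239 251 240 190 164 182 207 209 208 209]
 [210 208 210 211 224 233 216 189 202 207 211 209 210 209]
 [211 205 209 211 214 213 212 208 208 212 207 209 208 210]
 [209 210 210 211 211 211 213 212 208 209 208 209 203 186]
 [212 205 210 209 208 212 212 211 208 206 210 211 190 144]]
pin px at z .054,.04 for (.5465,-.203) [[307.0101 215.5383]
 [306.3338 215.9791]]
```

The hole and pin pixels now coincide within about 1 mm; the hole's left edge shades the tip. Lowering on while watching the force.

Request:
{"api": "step_arm", "payload": {
  "increments": [
    [[0,0.0005,0.0015],[0,0,0],0.008],
    [[0,0,0.0015],[0,0,0],0.008],
    [[0,0,0.0015],[0,0,0],0.008],
    [[0,0,0.0015],[0,0,0],0.008]
  ]
}}

```text
time_s: 27.82
tool_pos: [0.477, -0.2228, 0.0554]
tcp_rot: [-0.013, 1.0, -0.001, 0.001]
contact_force: [1.2, -2.6, -0.2]
width: 0.014
```

```bash
python3 - <<'E'
from h import *
d=to([.476,-.2225,.048]);tilt()
E
```

```text
t 27.825 pos [ 0.477  -0.2228  0.0554] yaw_x -178.55 zaxis [ 0.003  -0.0022 -1.    ] F [ 1.2 -2.6 -0.2] w 0.014 tool delta [0.0011 0.0004 0.0074]
turn to level (tool axes) [-0.0022  0.0029  0.    ]
```

The plate is down onto the straight part of the pins with only about 3 N sideways. Continuing.

Request:
{"api": "step_arm", "payload": {
  "increments": [
    [[0,0,0.0015],[-0.002,0.003,0],0.008],
    [[0,0,0.0015],[0,0,0],0.008],
    [[0,0,0.0015],[0,0,0],0.008]
  ]
}}

```text
time_s: 28.2
tool_pos: [0.4771, -0.223, 0.0506]
tcp_rot: [-0.013, 1.0, -0.0, -0.0]
contact_force: [1.0, -1.8, -0.7]
width: 0.0139
```

```bash
python3 - <<'E'
from h import *
d=to([.476,-.2225,.048]);tilt()
E
```

```text
t 28.2 pos [ 0.4771 -0.223   0.0506] yaw_x -178.55 zaxis [-1.e-04 -3.e-04 -1.e+00] F [ 1.  -1.8 -0.7] w 0.0139 tool delta [0.0011 0.0005 0.0026]
turn to level (tool axes) [-0.0003 -0.0001  0.    ]
```

Request:
{"api": "step_arm", "payload": {
  "increments": [
    [[0,0,0.001],[0,0,0],0.008],
    [[0,0,0.001],[0,0,0],0.008],
    [[0,0,0.001],[0,0,0],0.008]
  ]
}}

```text
time_s: 28.58
tool_pos: [0.4771, -0.223, 0.0484]
tcp_rot: [-0.013, 1.0, -0.0, -0.0]
contact_force: [-8.4, 2.3, 26.3]
width: 0.0136
```

```bash
python3 - <<'E'
from h import *
d=to([.476,-.2225,.048]);tilt()
E
```

```text
t 28.575 pos [ 0.4771 -0.223   0.0484] yaw_x -178.55 zaxis [-3.e-04 -2.e-04 -1.e+00] F [-8.4  2.3 26.3] w 0.0136 tool delta [0.0011 0.0006 0.0004]
turn to level (tool axes) [-0.0002 -0.0003  0.    ]
```

Bottomed: 26 N upward with the TCP at 0.0484 (flush is 0.048). Relax, then open.

Request:
{"api": "step_arm", "payload": {
  "increments": [
    [[0,0,0],[0,0,0],0.008],
    [[0,0,-0.0005],[0,0,0],0.03],
    [[0,0,0],[0,0,0],0.05],
    [[0,0,0],[0,0,0],0.05],
    [[0,0,0],[0,0,0],0.05]
  ]
}}

```text
time_s: 29.2
tool_pos: [0.4765, -0.2222, 0.0486]
tcp_rot: [-0.013, 1.0, 0.001, -0.001]
contact_force: [-1.3, 0.3, -0.8]
width: 0.048
```

```bash
python3 - <<'E'
from h import *
d=to([.476,-.2225,.048]);tilt()
o,p,R=state();print(R.T@[0,0,.1])
E
```

```text
t 29.2 pos [ 0.4765 -0.2222  0.0486] yaw_x -178.55 zaxis [-0.0018  0.0012 -1.    ] F [-1.3  0.3 -0.8] w 0.048 tool delta [ 0.0005 -0.0003  0.0006]
turn to level (tool axes) [ 0.0013 -0.0018  0.    ]
[ 0.0001796   0.00012899 -0.09999976]
```

Fingers free. Straight up, then back toward the robot and well out of view.

Request:
{"api": "step_arm", "payload": {
  "increments": [
    [[0,0,-0.015],[0,0,0],0.05],
    [[0,0,-0.025],[0,0,0],0.05],
    [[0.01,0,-0.03],[0,0,0],0.05],
    [[0.04,0,-0.03],[0,0,0],0.05],
    [[0.04,0.03,-0.03],[0,0,0],0.05],
    [[0.02,0.05,0],[0,0,0],0.05],
    [[0,0.06,0],[0,0,0],0.05],
    [[0,0.06,0],[0,0,0],0.05],
    [[0,0.06,0],[0,0,0],0.05],
    [[0,0.06,0],[0,0,0],0.05],
    [[0,0,0],[0,0,0],0.05]
  ]
}}

```text
time_s: 30.58
tool_pos: [0.3563, 0.1034, 0.1926]
tcp_rot: [-0.012, 1.0, -0.001, 0.006]
contact_force: [0.2, -0.6, 1.2]
width: 0.0502
```

```bash
python3 - <<'E'
from h import *
np.set_printoptions(precision=4,suppress=True)
to([.4,0,.2])
reg=lambda C:(C[...,0]<.64)&(C[...,0]>.40)&(abs(C[...,1]+.22)<.045)
for n in("scene","top"):
    f=grab(n,'13')
    crop(f,*((110,230,140,270) if n=="scene" else (280,390,150,260)),5,n[0]+'13.png')
    print(n)
    try: findplate(f,.04,reg)
    except Exception as e: print(e)
    try: print(plane(f,.043,.054,reg))
    except Exception as e: print(e)
    C=cloud(f);z=C[...,2]
    m=(np.hypot(C[...,0]-.583,C[...,1]+.221)<.05)&(z>.21)&(z<.235);print("rim z",np.median(z[m]))
    h=cv2.cvtColor(f["img"],cv2.COLOR_RGB2HSV)
    cap=(h[...,1]>120)&(h[...,0]>100)&(h[...,0]<125)&(z>0.15)&(C[...,1]<-.3); print("cap",np.nanmedian(C[cap],0))
    ct=(z>0.11)&(z<0.12)&(C[...,0]>0.7)&(C[...,1]>-0.1); print("can",np.median(C[ct],0))
    m=(z>.085)&(z<.2)&0
d0=load("top0")["img"].astype(int);d1=load("top13")["img"].astype(int)
print("wrench diff",abs(d0-d1)[200:262,348:378].mean())
E
```

```text
t 30.575 pos [0.3563 0.1034 0.1926] yaw_x -178.61 zaxis [ 0.0123 -0.0014 -0.9999] F [ 0.2 -0.6  1.2] w 0.0502 tool delta [-0.0413 -0.1044 -0.0067]
scene
red top 16 0.07876482872746257
 grip ctr [ 0.4714 -0.2223] [0.0083 0.0135] 85.45 mean [ 0.4713 -0.2228]
 plate [ 0.5481 -0.1918] [0.0825 0.0135] 4.41
plane n 66 ctr [ 0.5435 -0.1943  0.0485] slope xy [ 0.0241 -0.4909]
[ 0.0241 -0.4909  0.0486]
rim z 0.2203811269279667
cap [ 0.6565 -0.3752  0.1909]
can [0.7533 0.058  0.117 ]
top
red top 35 0.07811155581230608
 grip ctr [ 0.474  -0.2199] [0.0344 0.0058] 0.05 mean [ 0.4737 -0.2198]
 ring ctr [[ 0.5756 -0.207   0.06  ]] [3.1 8.5]
 plate [ 0.5333 -0.2213] [0.1702 0.0671] 2.28
plane n 751 ctr [ 0.5163 -0.2181  0.0477] slope xy [-0.0016  0.011 ]
[-0.0016  0.011   0.0475]
rim z 0.21899421649497525
cap [ 0.6545 -0.3737  0.1897]
can [0.7528 0.061  0.1163]
wrench diff 29.021863799283153
```

View pics/s13.png

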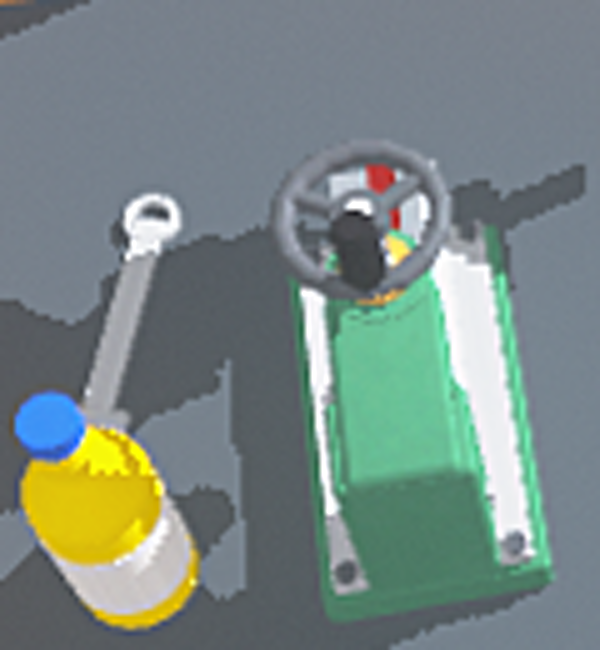

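View pics/t13.png

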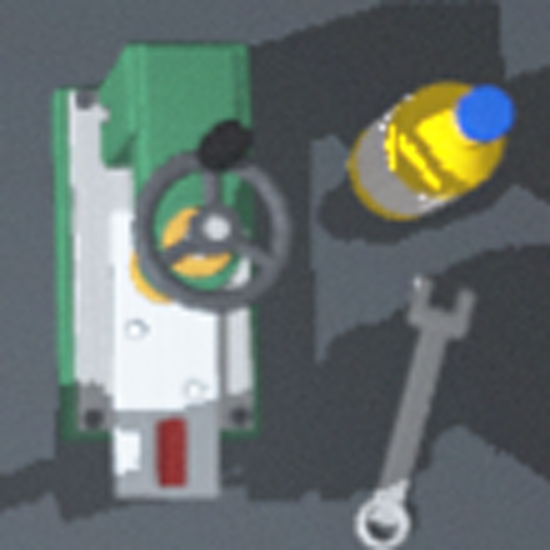

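Both pins show inside their holes at top crop (135,328) and (195,388). The red grip is to the front (172,452) and the ring under the wheel and ram. The plate top is at z 0.0477 (0.048 expected) with no measurable tilt along its length, and wheel, can, bottle and wrench are unchanged. Handing in.

```bash
python3 -c "
from cell import bot
print(bot.finish_job())"
```

```text
the job is handed in; nothing more can be done
None
```

I wound the ram up to its top stop, drew the plate out from under the shelf and lowered it onto the two pins. The job was handed in at about 30.7 s of the 72 s allowed; no verdict was reported.

- **Ram:** the crank met the stop at about 1.66 turns with roughly 32 N against it. The rim rose from z 0.193 to about 0.220 m and was still there at the end.
- **Plate:** I drew it out by the ring, then took it by the red grip, turned it and slid it in level above the pins. It bottomed with 26 N upward at 0.4 mm from the expected flush height, and I then let go.
- **Final look:** both pins show in their holes, the grip is to the front and the ring is under the ram. The plate top measured z 0.0477 against 0.048, with no measurable tilt along its length.
- **Everything else:** the can and the bottle are within 1–2 mm of where they started. The wrench looks unmoved, judged by eye only: the pixel difference there was large, because shadows had shifted. The robot was clear of everything.
- **Weak or disagreeing checks:**
  - The press yaw estimates ran from 0.3° to 1.7°; I used 1.5° and the pins took the plate with only about 3 N sideways.
  - The final tilt check from the scene camera was useless because the wheel hid the plate, so that figure rests on the top camera.
  - I could not see the ram face to measure its gap above the ring.

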